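Tip the pickling onions out of their organiser bin

ROBOT

A 6-joint arm with a two-finger parallel gripper is mounted at the origin on the work surface. World frame = base frame: x ahead of the robot, y to its left, z up, the work surface at z = 0. Lengths are in m, angles in rad, forces in N, time in s.
With the tool pointing down it reaches from about 0.4 to 0.825 m from the base axis. Payload 7 kg.
Tool frame: the origin (TCP) lies at the very end of the fingers, on their centre line; the grasp point (between the pads) lies 19 mm behind it; y points along the fingers, x is the direction in which the jaws open and shut, and the axes are right-handed (so a half turn about y gives the same grasp; the last joint's range is limited). The gripper opens to 88 mm and grips with 3 to 60 N. Pads are 19 mm wide; open, the fingers measure 130 mm over their backs; the gripper's body (78 mm by 193 mm) begins 47 mm behind the grasp point.
Start: joints at [1.39, 0.359, 0.012, 0, -1.224, -0.288], TCP at [0.305, 0.602, 0.227] pointing down, gripper open.
Joint ranges: [-3.07, 3.07], [-1.43, 2.12], [-1.02, 1.25], [-3.03, 1.67], [-3.05, -0], [-3.03, 3.03]. Speed limits (rad/s): [2.39, 2.39, 3.01, 3.14, 3.14, 3.14].

INTERFACE

Orientations are given as [roll, pitch, yaw] about the fixed x, y, z axes, in that order (R = Rz(yaw) Ry(pitch) Rx(roll)).
In Python, from station import arm gives the robot as it stands.
- The arm moves only by the tool move_arm, never from a script. Its arguments are lists of equal length, an entry for each row: "jaw": the closure, from 0 (fully open) to 1 (shut); "offset": the shift along the tool's x, y, z in m, a list of three; "roll": the turn about the tool's y in rad. In form: {"jaw": [jaw, ...], "offset": [[dx, dy, dz], ...], "roll": [roll, ...]}. A call has 1 to 5 rows; each row shifts and turns the commanded pose from where the row before left it, along the tool's axes as they then stand; what a row does not reach is not made up. A row lasts 1/8 s, in which the tool goes at most 62.5 mm and 10.7 degrees, less where a joint would pass 70% of its speed; a pose out of reach is approached as far as the arm can. A call is refused whole if a number of a shift passes 0.0625 or a number of a turn 0.188, either way. A call with a gripper value outside its range is refused whole. The fingers move at their own pace and stop on an object; "grip_force" is the grip in N (left out, the last holds). Time passes only in rows, so rows that do not move let the fingers close. It gives the time, the measured TCP pose, the force and the opening at its end, in the units of the state.
- arm.get_state(): the state, without advancing time (a new reading comes with each control period).
- arm.grab_frame(name): name is "scene" or "top" or "wrist"; returns a dict with "pixels" (480x640x3 uint8, blue, green, red), "fovy" (degrees; the focal length in pixels is half the picture's height over the tangent of half this angle, whatever the lens; pixels are square), "cx", "cy" (the principal point, pixels), "position" and "attitude" of the camera in the world; the wrist camera has in their place "hand_eye" (4x4, takes a point from camera to tool coordinates, whose origin is the TCP and whose axes are the tool frame's). Camera axes: x right, y down, z forward; pixel columns grow to the right and rows downward; lengths in m; the calibration is good to about 2 mm. A picture is of the moment at which its call begins: read the wrist's pose just before it. There is no depth.
- arm.job_done(): hands the job in, once; it reports no verdict.
Trained networks look in a picture, given as the dict that the camera call returned (one of the last four; its "shot" number tells which), for a name from the list of things; names that differ only in an ending like _2 or _b are one class to them, and where a whole thing is asked for, a point or a joint stands for the part that bears it (a point fixed in the world has none). Each returns a list of dicts, best first, with "p" (0 to 1); they miss things now and then, are a little off and sometimes report something else, mostly with a low value. They report only what shows in the picture. A call takes as long as a camera call. They do not tell look-alikes from the thing itself.
- arm.recognise(picture, thing): "position" ([x, y, z] in m, in world coordinates, good to about 4 mm: the middle of the surface that is visible of it).
- arm.landmark_of(picture, thing): "position" ([x, y, z] in m, in world coordinates, good to about 4 mm: a listed point, or the origin of a listed thing).
The state is a dict: "t": time; "q": joint angles; "qd": joint speeds; "joint_efforts": joint torques, N m; "eef_pos": TCP position; "ee_rot": TCP orientation; "force": force on the tool from outside, world axes, zero at the start; "moment": the same for the moment, N m; "width": finger opening in m.
Only numpy, scipy, OpenCV 4.12 (cv2) and the standard library are available. Lean on these libraries where they do the work, as an engineer would, in place of code of your own. Each camera call takes 0.05 s, during which the arm holds its last target.

TASK

Three white insert bins sit snugly in the wooden organiser. Lift the one holding the two small onions straight up, level, until it is clear of the organiser, then tip it forward over the steel mixing bowl so that both onions roll out into the bowl. Then set the empty bin down gently, upright, on the bare counter.

Things in the scene. Friction and masses are not known exactly. Their poses are not given: they have to be found in the camera images.
- bin: white bin with the two onions: x 110 mm, y 70 mm, side walls 50 mm high, 120 g. Origin: centre of underside, z up, front (-x) roughly faces the robot. Grip: upright tab at the rear, x 45 to 55 mm, 32 mm wide in y, rising to z 92 mm; rear wall 40 mm high; pinch its thickness from above. The bin stands in a fixed wooden organiser: walls 50 mm high, pocket floor at 10 mm, 2.5 mm play all round: raise it 40 mm, level.
- bowl: round steel mixing bowl, loose, 0.4 kg, 210 mm across the rim, 90 mm high. Origin: centre of its underside, z up. The organiser (249 mm wide, 127 mm deep, three bins side by side; the others hold pegs and tea lights) stands left or right of the robot's midline and the bowl on the other side; the counter between them, world x 0.42 to 0.62 m, y within 0.05 m of 0, is bare.
- onion_a_mid (a point): a brown pickling onion, nearly round, 28 mm wide, 30 mm tall, 16 g; the point is its middle. It starts loose on the flat rear half of the bin's floor; the front half of that floor is a ramp climbing at 21 degrees to a front lip 22 mm high (bin x = -55 mm), between the side walls, so the onions roll out over the lip when the bin is tipped front down by some 35 degrees, surely by 45.
- onion_b_mid (a point): a brown pickling onion, nearly round, 28 mm wide, 30 mm tall, 16 g; the point is its middle. It starts loose beside the other onion in the bin.
There are look-alikes about, which are no part of the job. Leave any green look-alike of the bin alone.

How it is judged:
On the way, in this order (a step that is already met when the one before it is completed fails the run):
1. the bin is lifted clear of the organiser, level, with both onions still in it (height (world z) of bin above 0.06 m and angle between bin's own z axis and vertical below 0.26 rad and horizontal distance between each of onion_a_mid, onion_b_mid and bin below 0.06 m and z of onion_a_mid in the frame of bin between 0 and 0.055 m and z of onion_b_mid in the frame of bin between 0 and 0.055 m), for 0.2 s.
2. with the bin held tipped above the bowl, both onions have come to lie in the bowl (height (world z) of bin above 0.06 m and angle between bin's own z axis and vertical above 0.5 rad and horizontal distance between bin and bowl below 0.22 m and horizontal distance between each of onion_a_mid, onion_b_mid and bowl below 0.095 m and height (world z) of each of onion_a_mid, onion_b_mid below 0.09 m), for 0.05 s.
At the end, for the whole second after the job is handed in: Both onions lie in the bowl (within 95 mm of its axis and below its rim), which stands upright within 10 degrees; the empty bin stands on the counter itself (not in the organiser), upright within 10 degrees, at rest, more than 120 mm from the bowl's axis (horizontal distance between each of onion_a_mid, onion_b_mid and bowl below 0.095 m and height (world z) of each of onion_a_mid, onion_b_mid below 0.09 m and angle between each of bowl, bin's own z axis and vertical below 0.17 rad and height (world z) of bin below 0.006 m and horizontal distance between bin and bowl above 0.12 m and linear speed of bin below 0.02 m/s); the robot touches nothing.
It fails at once if the bin is tilted by more than 15 degrees before it is out of the organiser (within 40 mm of its start) (distance of bin from where it was at the start of the episode below 0.04 m and angle between bin's own z axis and vertical above 0.26 rad).
It fails at once if the bin is dropped or slammed onto the counter (moving at over 0.6 m/s within 15 mm of it) (height (world z) of bin below 0.015 m and linear speed of bin above 0.6 m/s).
It also fails if it takes over 54 s, if anything falls off the work surface, if the arm or the gripper's body presses on something with over 40 N, if the wrist force passes 120 N, or if a joint passes its speed limit or range.

## Working session

There is one attempt and no reset: what is moved stays moved. The work goes in short steps, Python scripts to look and compute and a tool call to move; the robot and the scene stay as the last step left them, time stands still between calls to the robot, and variables do not carry over. Pictures are saved under pics/ and viewed, and the job is handed in when it is done.

Besides the shell and the picture viewer there is one more tool, called after "Call:" as name(argument=value, ...), one argument or row to a line, values as JSON. move_arm: Moves the arm, as the interface text tells. Its arguments: {"type":"object","properties":{"jaw":{"type":"array","items":{"type":"number"}},"offset":{"type":"array","items":{"type":"array","items":{"type":"number"}}},"roll":{"type":"array","items":{"type":"number"}},"grip_force":{"type":"number"}},"required":["jaw","offset","roll"]}

```bash
ls; mkdir -p pics
cat > h.py <<'E'
import numpy as np, cv2
from station import arm
from scipy.spatial.transform import Rotation as R
E
python3 - <<'E'
from h import *
s=arm.get_state(); print(s)
for n in ("scene","top","wrist"):
    f=arm.grab_frame(n); cv2.imwrite(f"pics/{n}0.png",f["pixels"]); print(n,{k:v for k,v in f.items() if k!="pixels"})
E
```

```text
pics
{'t': 0.0, 'q': array([ 1.39010549e+00,  3.59373495e-01,  1.10732335e-02, -3.71357235e-04,
       -1.22408216e+00, -2.88107955e-01]), 'qd': array([-0.00049755,  0.00076764,  0.0008047 , -0.00020938,  0.00130583,
        0.00201888]), 'joint_efforts': array([ 6.50367638e-04, -5.82714164e+01,  2.93042511e+01,  6.99714705e+00,
        6.67290558e-03, -1.60158006e-04]), 'eef_pos': array([0.30476806, 0.6017411 , 0.22563377]), 'ee_rot': array([-1.57068032e+00, -1.61991942e-03, -2.03972168e+00]), 'force': array([-0.13032241, -0.22749655, -0.21393822]), 'moment': array([ 0.0432914 ,  0.0039906 , -0.00745752]), 'width': 0.08746143971425901}
scene {'fovy': 48.98518761190897, 'cx': 335.9663484415986, 'cy': 240.32522521863999, 'position': array([1.11914226, 0.669368  , 0.82185203]), 'attitude': array([-2.22878806, -0.00678996,  2.41462686]), 'shot': 1}
top {'fovy': 53.678018067326946, 'cx': 318.3643199650211, 'cy': 247.9076952394612, 'position': array([ 0.28534047, -0.03849413,  0.9567559 ]), 'attitude': array([-2.94967203, -0.01706118, -1.57284312]), 'shot': 2}
wrist {'fovy': 64.87177806248235, 'cx': 321.7895298202991, 'cy': 244.31767520817584, 'hand_eye': array([[ 9.99999800e-01, -4.90234174e-04, -4.00724245e-04,
         1.56685002e-04],
       [ 2.42009714e-04, -2.88897944e-01,  9.57359869e-01,
        -1.58405731e-01],
       [-5.85098935e-04, -9.57359774e-01, -2.88897768e-01,
         7.85215607e-02],
       [ 0.00000000e+00,  0.00000000e+00,  0.00000000e+00,
         1.00000000e+00]]), 'shot': 3}
```

View pics/scene0.png

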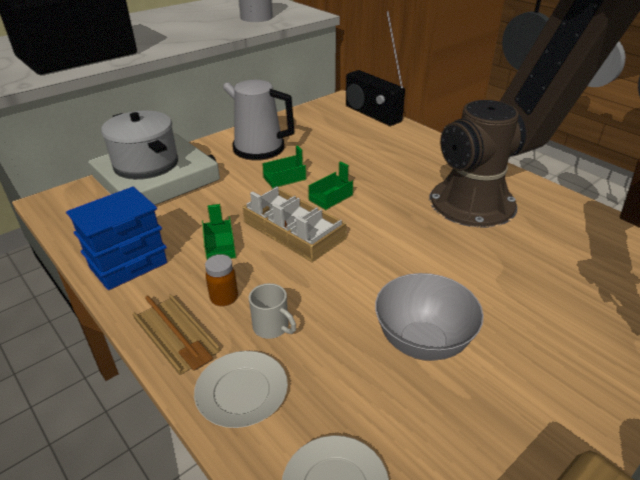

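View pics/top0.png

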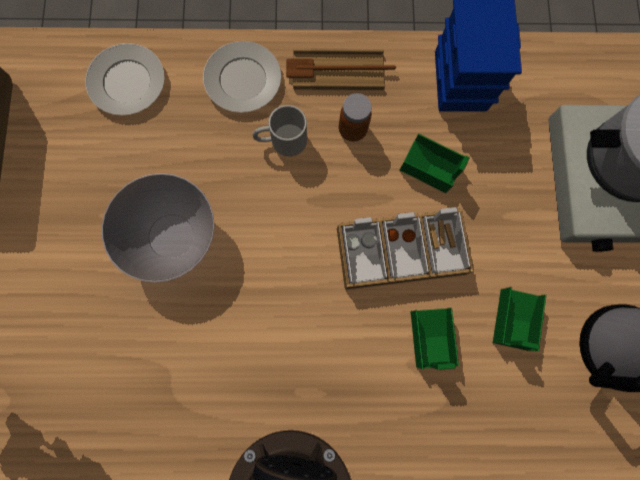

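View pics/wrist0.png

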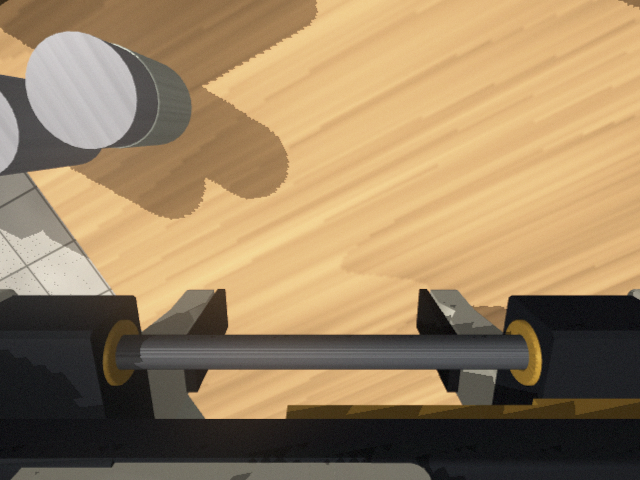

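Run:
```python
from h import *
for n in ("scene","top"):
    f=arm.grab_frame(n)
    for th in ("bin","bowl","onion_a_mid"):
        for r in arm.landmark_of(f,th): print(n,th,"lm",np.round(r["position"],4),round(r["p"],2))
```

```text
scene bin lm [ 0.2893 -0.2787 -0.0012] 0.81
scene bin lm [ 0.6463 -0.2927  0.0038] 0.67
scene bin lm [ 0.461  -0.227   0.0083] 0.58
scene bowl lm [4.940e-01 2.444e-01 2.000e-04] 0.65
top bin lm [ 0.6421 -0.2921 -0.0028] 0.87
top bin lm [ 0.4659 -0.2254  0.0082] 0.78
top bin lm [ 0.293  -0.2796  0.0039] 0.78
top bin lm [ 0.3232 -0.4473  0.0028] 0.73
top bowl lm [0.4976 0.248  0.0033] 0.95
top onion_a_mid lm [ 0.4926 -0.2007  0.0261] 0.52
```

The top view shows three white bins in the organiser: at (365,252) with pale discs, at (405,247) with two reddish-brown balls, and at (447,242) with pegs. The green bins at (433,165), (435,338) and (520,320) are look-alikes. The bowl is at (160,230). The middle bin fits the description, so I'll confirm it with an enlarged crop.

Run:
```python
from h import *
a=cv2.imread("pics/top0.png")[195:300,325:485]; cv2.imwrite("pics/crop_top.png",cv2.resize(a,None,fx=5,fy=5,interpolation=cv2.INTER_CUBIC))
a=cv2.imread("pics/scene0.png")[170:265,230:360]; cv2.imwrite("pics/crop_scene.png",cv2.resize(a,None,fx=6,fy=6,interpolation=cv2.INTER_CUBIC))
```

```text
(no output)
```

View pics/crop_top.png

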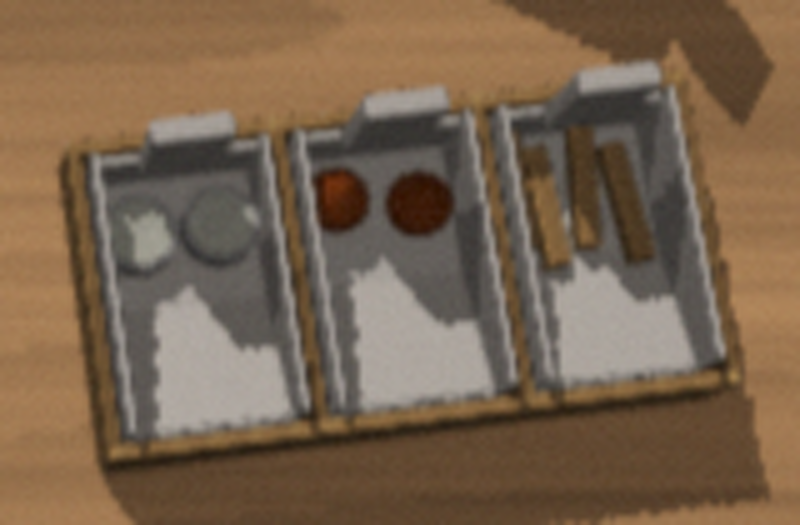

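View pics/crop_scene.png

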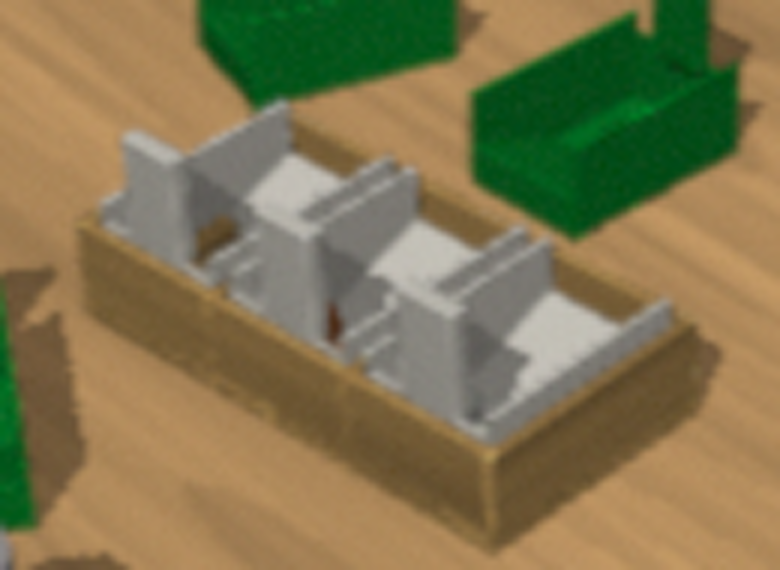

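The crops confirm the middle bin: it holds the two brown onions, with tea lights to its left and pegs to its right. The moves only offer shifts and a turn about the finger axis, so tipping needs some thought. First I'll triangulate the tabs, organiser and bowl.

```bash
cat >> h.py <<'E'
def ray(f,u,v,pos=None,Rm=None):
    F=240/np.tan(np.radians(f["fovy"])/2)
    d=np.array([(u-f["cx"])/F,(v-f["cy"])/F,1.0])
    if pos is None:
        pos=f["position"]; Rm=R.from_euler("xyz",f["attitude"]).as_matrix()
    d=Rm@d; return np.array(pos),d/np.linalg.norm(d)
def tri(rays):
    A=np.zeros((3,3));b=np.zeros(3)
    for p,d in rays:
        M=np.eye(3)-np.outer(d,d);A+=M;b+=M@p
    x=np.linalg.solve(A,b); return x,[np.linalg.norm((np.eye(3)-np.outer(d,d))@(x-p)) for p,d in rays]
def atz(r,z):
    p,d=r; return p+d*(z-p[2])/d[2]
E
python3 - <<'E'
from h import *
S=arm.grab_frame("scene");T=arm.grab_frame("top")
t=lambda u,v:ray(T,325+u/5-.4,195+v/5-.4)
s=lambda u,v:ray(S,230+u/6-.4,170+v/6-.4)
P={"mid":((405,103),(290,217)),"tea":((192,128),(431,300)),"peg":((620,80),(155,148))}
for k,(a,b) in P.items(): print(k,*[np.round(x,4) for x in tri([t(*a),s(*b)])])
# organiser rim corners at z=.05 in top
C=[atz(t(*p),.05) for p in ((68,155),(668,70),(740,378),(108,460))]
print(np.round(C,4)); 
for i in range(4):
    d=C[(i+1)%4]-C[i]; print(np.linalg.norm(d), np.degrees(np.arctan2(d[1],d[0])))
cen=np.mean(C,0);print(cen)
# bowl rim
g=T["pixels"]
for r in arm.recognise(T,"bowl"): print(r)
E
```

```text
mid [ 0.5134 -0.2161  0.1044] [0.0003 0.0003]
tea [ 0.5042 -0.1367  0.1016] [0.0001 0.0001]
peg [ 0.5231 -0.2978  0.1021] [0.0002 0.0002]
[[ 0.5063 -0.0934  0.05  ]
 [ 0.5416 -0.3328  0.05  ]
 [ 0.4178 -0.3537  0.05  ]
 [ 0.3859 -0.1076  0.05  ]]
0.24194639734700152 -81.61419735766889
0.12548069528080621 -170.4359959300821
0.2481048451785945 97.38348445575525
0.12116583634403552 6.71143867294867
[ 0.46290521 -0.22187595  0.05      ]
{'position': [0.507, 0.2678, 0.0376], 'p': 0.86}
```

```bash
cat >> h.py <<'E'
def plan(target,yaw,n,turnrows=None):
    """rows (tool offsets, roll) toward world target / tool-x heading yaw"""
    s=arm.get_state(); p=s["eef_pos"].copy(); Rm=R.from_euler("xyz",s["ee_rot"]).as_matrix()
    y0=np.arctan2(Rm[1,0],Rm[0,0]); dy=(yaw-y0+np.pi)%(2*np.pi)-np.pi
    d=(np.array(target)-p)/n; k=turnrows or n
    print("from",np.round(p,4),"yaw",round(np.degrees(y0),2),"dyaw",round(np.degrees(dy),2), "row mm",np.linalg.norm(d)*1000)
    for i in range(n):
        r=-dy/k if i<k else 0
        print(i,np.round(Rm.T@d,4),round(r,4))
        Rm=Rm@R.from_rotvec([0,r,0]).as_matrix()
def st():
    s=arm.get_state(); Rm=R.from_euler("xyz",s["ee_rot"]).as_matrix()
    print("t",round(s["t"],2),"p",np.round(s["eef_pos"],4),"x",np.round(Rm[:,0],3),"y",np.round(Rm[:,1],3),"q",np.round(s["q"],3),"F",np.round(s["force"],2),"M",np.round(s["moment"],3),"w",round(s["width"],4))
    return s
E
python3 - <<'E'
from h import *
plan([0.58,0.1,0.30],np.radians(-83),10,5)
E
```

```text
from [0.305  0.6022 0.2266] yaw -116.86 dyaw 33.86 row mm 57.72239357620235
0 [ 0.0324 -0.0073  0.0472] -0.1182
1 [ 0.0377 -0.0073  0.0431] -0.1182
2 [ 0.0425 -0.0073  0.0383] -0.1182
3 [ 0.0468 -0.0073  0.033 ] -0.1182
4 [ 0.0503 -0.0073  0.0273] -0.1182
5 [ 0.0532 -0.0073  0.0212] 0
6 [ 0.0532 -0.0073  0.0212] 0
7 [ 0.0532 -0.0073  0.0212] 0
8 [ 0.0532 -0.0073  0.0212] 0
9 [ 0.0532 -0.0073  0.0212] 0
```

Call:
move_arm(
  jaw=[0.3, 0.3, 0.3, 0.3, 0.3],
  offset=[
    [0.032, -0.007, 0.047],
    [0.038, -0.007, 0.043],
    [0.042, -0.007, 0.038],
    [0.047, -0.007, 0.033],
    [0.05, -0.007, 0.027],
  ],
  roll=[-0.118, -0.118, -0.118, -0.118, -0.118],
)

```text
t: 1.32
eef_pos: [0.4422, 0.3502, 0.2621]
ee_rot: [-1.57, 0.0, -1.445]
force: [0.7, -0.3, -0.7]
width: 0.0619
```

Call:
move_arm(
  jaw=[0.3, 0.3, 0.3, 0.3, 0.3],
  offset=[
    [0.053, -0.007, 0.021],
    [0.053, -0.007, 0.021],
    [0.053, -0.007, 0.021],
    [0.053, -0.007, 0.021],
    [0.053, -0.007, 0.021],
  ],
  roll=[0, 0, 0, 0, 0],
)

```text
t: 1.95
eef_pos: [0.5786, 0.0998, 0.2972]
ee_rot: [-1.57, 0.0, -1.449]
force: [-0.0, 0.2, 0.4]
width: 0.0613
```

```bash
python3 -c "
from h import *
st()"
```

```text
t 1.95 p [0.5786 0.0998 0.2972] x [ 0.121 -0.993 -0.   ] y [ 0.001  0.    -1.   ] q [ 0.504  0.177 -0.076  0.    -1.317  1.189] F [-0.01  0.22  0.42] M [ 0.046 -0.093  0.057] w 0.0613
```

Before choosing a way to tip, I'll test in free space what the arm does with its tilt at the edge of its reach.

Call:
move_arm(
  jaw=[0.3, 0.3, 0.3, 0.3, 0.3],
  offset=[
    [0, 0, 0.06],
    [0, 0, 0.06],
    [0, 0, 0.06],
    [0, 0, 0.06],
    [0, 0, 0.03],
  ],
  roll=[0, 0, 0, 0, 0],
)

```text
t: 2.58
eef_pos: [0.8479, 0.134, 0.2938]
ee_rot: [-1.573, -0.001, -1.45]
force: [-0.6, -0.3, -0.7]
width: 0.0615
```

Call:
move_arm(
  jaw=[0.3, 0.3],
  offset=[
    [0, 0, 0.03],
    [0, 0, 0.03],
  ],
  roll=[0, 0],
)

```text
t: 2.82
eef_pos: [0.9064, 0.1414, 0.2963]
ee_rot: [-1.571, -0.0, -1.45]
force: [1.4, 1.1, 0.7]
width: 0.0616
```

```bash
python3 -c "
from h import *
st()"
```

```text
t 2.83 p [0.9064 0.1414 0.2963] x [ 0.121 -0.993  0.   ] y [-0. -0. -1.] q [ 0.365  0.815  0.951  0.    -1.707  1.326] F [1.41 1.06 0.69] M [-0.021 -0.135 -0.025] w 0.0616
```

Call:
move_arm(
  jaw=[0.3, 0.3, 0.3, 0.3],
  offset=[
    [0, 0, 0.03],
    [0, 0, 0.03],
    [0, 0, 0.03],
    [0, 0, 0.03],
  ],
  roll=[0, 0, 0, 0],
)

```text
t: 3.32
eef_pos: [0.9781, 0.1487, 0.2748]
ee_rot: [-1.516, -0.004, -1.45]
force: [2.1, -0.4, 2.2]
width: 0.0612
```

```bash
python3 -c "
from h import *
st()"
```

```text
t 3.33 p [0.9781 0.1487 0.2748] x [ 0.121 -0.993  0.004] y [ 0.054  0.003 -0.999] q [ 0.352  0.989  1.252  0.016 -1.781  1.344] F [ 2.06 -0.36  2.22] M [-0.015 -0.044 -0.003] w 0.0612
```

At the limit the tool begins to tilt outward by 3°. Next I'll see whether that tilt persists when I come back.

Call:
move_arm(
  jaw=[0.3, 0.3, 0.3],
  offset=[
    [0, 0, -0.05],
    [0, 0, -0.05],
    [0, 0, 0],
  ],
  roll=[0, 0, 0],
)

```text
t: 3.7
eef_pos: [0.8896, 0.1383, 0.2732]
ee_rot: [-1.522, -0.004, -1.449]
force: [1.3, 0.0, 1.0]
width: 0.0613
```

```bash
python3 -c "
from h import *
st()"
```

```text
t 3.7 p [0.8896 0.1383 0.2732] x [ 0.122 -0.993  0.004] y [ 0.049  0.002 -0.999] q [ 0.376  0.721  0.715  0.016 -1.518  1.316] F [1.32 0.04 1.03] M [ 0.033 -0.026  0.026] w 0.0613
```

The tilt is kept because the commanded pose becomes the reached one. That gives a way to tip:
1. Grip and lift the bin level.
2. Tilt it at the reach limit with the rear wall downhill, so the onions stay in.
3. Turn 180° about the finger axis over the bowl, so the front faces downhill.

I'll now measure how much tilt each row gives.

Call:
move_arm(
  jaw=[0.3, 0.3, 0.3, 0.3, 0.3],
  offset=[
    [0, 0, 0.06],
    [0, 0, 0.06],
    [0, 0, 0.06],
    [0, 0, 0.06],
    [0, 0, 0],
  ],
  roll=[0, 0, 0, 0, 0],
)

```text
t: 4.32
eef_pos: [1.0304, 0.1536, 0.2462]
ee_rot: [-1.418, -0.011, -1.451]
force: [0.2, -0.1, 0.6]
width: 0.0615
```

```bash
python3 -c "
from h import *
st()"
```

```text
t 4.33 p [1.0304 0.1536 0.2462] x [ 0.12  -0.993  0.011] y [ 0.152  0.007 -0.988] q [ 0.35   1.029  1.252  0.045 -1.647  1.349] F [ 0.16 -0.07  0.62] M [-0.118  0.594  0.029] w 0.0615
```

At the limit each row adds about 2° of tilt. Now I'll test undoing it at the inner limit, which also makes the tool vertical for the grasp.

```bash
cat >> h.py <<'E'
def off(d):
    s=arm.get_state(); Rm=R.from_euler("xyz",s["ee_rot"]).as_matrix()
    return np.round(Rm.T@np.array(d),4)
def tilt():
    s=arm.get_state(); y=R.from_euler("xyz",s["ee_rot"]).as_matrix()[:,1]
    return round(np.degrees(np.arccos(-y[2])),2), round(np.degrees(np.arctan2(y[1],y[0])),1)
E
python3 -c "
from h import *
print(tilt()); p=arm.get_state()['eef_pos']; print(off((np.array([.43,0.0,.25])-p)/10))"
```

```text
(np.float64(8.76), np.float64(2.8))
[ 0.008  -0.0096 -0.0607]
```

Call:
move_arm(
  jaw=[0.3, 0.3, 0.3, 0.3, 0.3],
  offset=[
    [0.008, -0.01, -0.061],
    [0.008, -0.01, -0.061],
    [0.008, -0.01, -0.061],
    [0.008, -0.01, -0.061],
    [0.008, -0.01, -0.061],
  ],
  roll=[0, 0, 0, 0, 0],
)

```text
t: 4.95
eef_pos: [0.7661, 0.0875, 0.2579]
ee_rot: [-1.411, -0.01, -1.45]
force: [0.4, 0.8, 2.0]
width: 0.0611
```

Call:
move_arm(
  jaw=[0.3, 0.3, 0.3, 0.3, 0.3],
  offset=[
    [0.008, -0.01, -0.061],
    [0.008, -0.01, -0.061],
    [0.008, -0.01, -0.061],
    [0.008, -0.01, -0.061],
    [0.008, -0.01, -0.061],
  ],
  roll=[0, 0, 0, 0, 0],
)

```text
t: 5.58
eef_pos: [0.4646, 0.011, 0.2601]
ee_rot: [-1.412, -0.009, -1.451]
force: [-0.6, 0.1, 1.2]
width: 0.0613
```

```bash
python3 -c "
from h import *
st();print(tilt());print(off([-.06,0,0]))"
```

```text
t 5.58 p [0.4646 0.011  0.2601] x [ 0.12  -0.993  0.009] y [ 0.158  0.01  -0.987] q [ 0.509 -0.13  -0.519  0.079 -1.038  1.147] F [-0.61  0.13  1.16] M [0.058 0.555 0.003] w 0.0613
(np.float64(9.13), np.float64(3.7))
[-0.0072 -0.0095 -0.0588]
```

Call:
move_arm(
  jaw=[0.3, 0.3, 0.3, 0.3],
  offset=[
    [-0.007, -0.01, -0.059],
    [-0.007, -0.01, -0.059],
    [-0.007, -0.01, -0.059],
    [0, 0, 0],
  ],
  roll=[0, 0, 0, 0],
)

```text
t: 6.08
eef_pos: [0.295, 0.0154, 0.2646]
ee_rot: [-1.408, 0.002, -1.44]
force: [0.7, 0.4, 0.6]
width: 0.0616
```

```bash
python3 -c "
from h import *
st();print(tilt());print(off([-.06,0,0]))"
```

```text
t 6.08 p [0.295  0.0154 0.2646] x [ 0.131 -0.991 -0.002] y [ 0.161  0.023 -0.987] q [ 0.976 -0.565 -0.767  0.127 -1.261  0.693] F [0.65 0.38 0.64] M [-0.023  0.388  0.068] w 0.0616
(np.float64(9.34), np.float64(8.1))
[-0.0078 -0.0096 -0.0587]
```

```bash
cat > kin.py <<'E'
import numpy as np
from scipy.optimize import least_squares
from scipy.spatial.transform import Rotation as R
D=[([1.39010549e+00,3.59373495e-01,1.10732335e-02,-3.71e-04,-1.22408216e+00,-2.88107955e-01],[0.30476806,0.6017411,0.22563377],[0,0,-1],[-.452,-.892,0]),
([.504,.177,-.076,0,-1.317,1.189],[.5786,.0998,.2972],[.001,0,-1],[.121,-.993,0]),
([.365,.815,.951,0,-1.707,1.326],[.9064,.1414,.2963],[0,0,-1],[.121,-.993,0]),
([.352,.989,1.252,.016,-1.781,1.344],[.9781,.1487,.2748],[.054,.003,-.999],[.121,-.993,.004]),
([.376,.721,.715,.016,-1.518,1.316],[.8896,.1383,.2732],[.049,.002,-.999],[.122,-.993,.004]),
([.35,1.029,1.252,.045,-1.647,1.349],[1.0304,.1536,.2462],[.152,.007,-.988],[.12,-.993,.011]),
([.509,-.13,-.519,.079,-1.038,1.147],[.4646,.011,.2601],[.158,.01,-.987],[.12,-.993,.009]),
([.976,-.565,-.767,.127,-1.261,.693],[.295,.0154,.2646],[.161,.023,-.987],[.131,-.991,-.002])]
Ry=lambda a:R.from_rotvec([0,a,0]).as_matrix()
Rz=lambda a:R.from_rotvec([0,0,a]).as_matrix()
Rx=lambda a:R.from_rotvec([a,0,0]).as_matrix()
def fk(q,p):
    a,h,L1,L2,Lv,Lt,lat,lo=p
    M=Rz(q[0]); x=M@np.array([a,lat,h])
    M=M@Ry(q[1]); x=x+M@np.array([0,0,L1])
    M=M@Ry(-q[2]); x=x+M@np.array([L2,0,Lv])
    M=M@Rx(q[3]*s4)   # forearm roll
    M=M@Ry(-q[4]); x=x+M@np.array([Lt,lo,0])
    M=M@Rx(q[5]*s6)
    return x,M
s4=1;s6=1
P0=[0.05,.4,.4,.4,0,.25,-.19,0]
def fit():
    f=lambda p:np.concatenate([fk(q,p)[0]-np.array(x) for q,x,_,_ in D])
    r=least_squares(f,P0); return r.x,f(r.x)
if __name__=="__main__":
    for s4 in (1,-1):
        p,e=fit(); print(s4,np.round(p,4),np.abs(e).max())
    for q,x,y,tx in D:
        X,M=fk(q,p); print(np.round(M[:,0],3),y, "M1",np.round(M[:,1],3),"M2",np.round(M[:,2],3),"toolx",tx)
E
python3 kin.py
```

```text
1 [ 0.0441 -0.0213  0.5769  0.448  -0.0435  0.0987 -0.4693  0.2624] 0.029285716985302634
-1 [ 5.000e-04  1.976e-01  6.016e-01  4.630e-01 -1.000e-04  3.769e-01
 -1.500e-03 -1.904e-01] 0.00045453177806561995
[-0.001 -0.001 -1.   ] [0, 0, -1] M1 [-0.994 -0.107  0.001] M2 [-0.107  0.994 -0.001] toolx [-0.452, -0.892, 0]
[ 0.001  0.    -1.   ] [0.001, 0, -1] M1 [0.633 0.774 0.001] M2 [ 0.774 -0.633  0.   ] toolx [0.121, -0.993, 0]
[-0. -0. -1.] [0, 0, -1] M1 [ 0.82   0.573 -0.   ] M2 [ 0.573 -0.82  -0.   ] toolx [0.121, -0.993, 0]
[ 0.055  0.003 -0.998] [0.054, 0.003, -0.999] M1 [0.838 0.544 0.048] M2 [ 0.543 -0.839  0.027] toolx [0.121, -0.993, 0.004]
[ 0.049  0.002 -0.999] [0.049, 0.002, -0.999] M1 [0.806 0.59  0.041] M2 [ 0.589 -0.807  0.027] toolx [0.122, -0.993, 0.004]
[ 0.153  0.008 -0.988] [0.152, 0.007, -0.988] M1 [0.834 0.535 0.133] M2 [ 0.53  -0.845  0.075] toolx [0.12, -0.993, 0.011]
[ 0.159  0.011 -0.987] [0.158, 0.01, -0.987] M1 [0.559 0.823 0.099] M2 [ 0.814 -0.568  0.125] toolx [0.12, -0.993, 0.009]
[ 0.161  0.023 -0.987] [0.161, 0.023, -0.987] M1 [-0.308  0.951 -0.028] M2 [0.938 0.308 0.16 ] toolx [0.131, -0.991, -0.002]
```

The kinematic model fits to 0.5 mm. I'll simulate the reach-limit behaviour and calibrate its position/orientation weight on the tests, so I can plan both the tilting and the levelling.

```bash
cat > sim.py <<'E'
import numpy as np, kin
from scipy.optimize import least_squares
from scipy.spatial.transform import Rotation as R
kin.s4=-1; p,_=kin.fit()
# find s6 & constant rotation tool<-M
best=None
for s6 in (1,-1):
    kin.s6=s6; Cs=[]
    for q,x,y,tx in kin.D:
        X,M=kin.fk(q,p); y=np.array(y,float);y/=np.linalg.norm(y); t=np.array(tx,float); t-=y*(t@y); t/=np.linalg.norm(t)
        Tm=np.stack([t,y,np.cross(t,y)],1); Cs.append(M.T@Tm)
    sp=np.std(Cs,0).max()
    if best is None or sp<best[0]: best=(sp,s6,R.from_matrix(np.array(Cs)).mean().as_matrix())
kin.s6=best[1]; C=best[2]
lo=np.array([-3.07,-1.43,-1.02,-3.03,-3.05,-3.03]); hi=np.array([3.07,2.12,1.25,1.67,0,3.03])
def fk(q):
    x,M=kin.fk(q,p); return x,M@C
def solve(q,X,Rm,w):
    def f(z):
        x,M=fk(z); return np.r_[x-X, w*R.from_matrix(M@Rm.T).as_rotvec(), 1e-4*(z-q)]
    z=np.clip(q,lo+1e-6,hi-1e-6)
    return least_squares(f,z,bounds=(lo,hi),x_scale=1).x
def rows(q,offs,rolls,w=.6):
    for o,r in zip(offs,rolls):
        X,M=fk(q); q=solve(q,X+M@np.array(o),M@R.from_rotvec([0,r,0]).as_matrix(),w)
    return q
def info(q):
    x,M=fk(q); y=M[:,1]; return np.round(x,3),"tilt",round(np.degrees(np.arccos(-y[2])),1),"dir",round(np.degrees(np.arctan2(y[1],y[0])),1),"yaw",round(np.degrees(np.arctan2(M[1,0],M[0,0])),1),"q",np.round(q,2)
if __name__=="__main__":
    print(best[0],best[1]); print(np.round(C,3))
    for w in (.1,.2,.3,.5,.8):
        q=np.array(kin.D[2][0]); q=rows(q,[[0,0,.03]]*4,[0]*4,w); print(w,info(q))
        q=rows(q,[[0,0,-.05]]*2,[0]*2,w); q=rows(q,[[0,0,.06]]*4,[0]*4,w); print("   ",info(q))
E
python3 sim.py
```

```text
0.0007420417922564099 -1
[[-0.  1.  0.]
 [-0.  0. -1.]
 [-1. -0.  0.]]
0.1 (array([1.021, 0.155, 0.299]), 'tilt', np.float64(10.8), 'dir', np.float64(3.1), 'yaw', np.float64(-83.2), 'q', array([ 0.36,  0.98,  1.25,  0.06, -1.66,  1.34]))
    (array([1.145, 0.17 , 0.335]), 'tilt', np.float64(30.2), 'dir', np.float64(3.1), 'yaw', np.float64(-83.6), 'q', array([ 0.36,  1.01,  1.25,  0.16, -1.31,  1.33]))
0.2 (array([1.01 , 0.153, 0.292]), 'tilt', np.float64(8.9), 'dir', np.float64(3.0), 'yaw', np.float64(-83.1), 'q', array([ 0.36,  0.98,  1.25,  0.05, -1.69,  1.34]))
    (array([1.118, 0.166, 0.313]), 'tilt', np.float64(25.1), 'dir', np.float64(3.1), 'yaw', np.float64(-83.5), 'q', array([ 0.36,  1.01,  1.25,  0.13, -1.39,  1.34]))
0.3 (array([0.999, 0.151, 0.286]), 'tilt', np.float64(6.9), 'dir', np.float64(3.0), 'yaw', np.float64(-83.1), 'q', array([ 0.35,  0.98,  1.25,  0.04, -1.72,  1.34]))
    (array([1.088, 0.161, 0.29 ]), 'tilt', np.float64(19.5), 'dir', np.float64(3.1), 'yaw', np.float64(-83.3), 'q', array([ 0.36,  1.01,  1.25,  0.1 , -1.48,  1.34]))
0.5 (array([0.982, 0.149, 0.277]), 'tilt', np.float64(3.9), 'dir', np.float64(2.9), 'yaw', np.float64(-83.1), 'q', array([ 0.35,  0.99,  1.25,  0.02, -1.77,  1.34]))
    (array([1.043, 0.154, 0.257]), 'tilt', np.float64(11.2), 'dir', np.float64(3.0), 'yaw', np.float64(-83.2), 'q', array([ 0.35,  1.02,  1.25,  0.06, -1.61,  1.35]))
0.8 (array([0.971, 0.147, 0.271]), 'tilt', np.float64(1.9), 'dir', np.float64(2.7), 'yaw', np.float64(-83.1), 'q', array([ 0.35,  0.99,  1.25,  0.01, -1.8 ,  1.34]))
    (array([1.012, 0.149, 0.235]), 'tilt', np.float64(5.4), 'dir', np.float64(2.9), 'yaw', np.float64(-83.1), 'q', array([ 0.35,  1.03,  1.25,  0.03, -1.7 ,  1.35]))
```

```bash
cat > s2.py <<'E'
from sim import *
def ik(X,yaw,q0):
    Rm=R.from_euler("xyz",[-np.pi/2,0,yaw]).as_matrix(); return solve(np.array(q0),np.array(X),Rm,.6)
def tl(q): y=fk(q)[1][:,1]; return np.degrees(np.arccos(-y[2]))
q=ik([.5134,-.2161,.25],np.radians(-173),[0,.2,0,0,-1.3,0.2]); print("lift",info(q))
# goes to tilt place: turn -130deg or +130, out
for z0 in (.35,.5,.65):
  for el in (0,20,40,60):
    qq=ik([.80,-0.15,z0],np.radians(-173+130),q)
    # push along arm plane dir q1 at elevation el
    t=[]
    for i in range(26):
        d=np.array([np.cos(qq[0])*np.cos(np.radians(el)),np.sin(qq[0])*np.cos(np.radians(el)),np.sin(np.radians(el))])*.06
        x,M=fk(qq); o=M.T@d; qq=rows(qq,[o],[0]); t.append(tl(qq))
    print(z0,el,np.round(t[4::5],1),info(qq))
E
python3 s2.py
```

```text
lift (array([ 0.513, -0.216,  0.25 ]), 'tilt', np.float64(0.0), 'dir', np.float64(118.2), 'yaw', np.float64(-173.0), 'q', array([-0.05,  0.15, -0.22,  0.  , -1.2 ,  0.17]))
0.35 0 [ 6.6 18.3 30.3 42.2 53.5] (array([1.385, 0.111, 0.075]), 'tilt', np.float64(55.6), 'dir', np.float64(-5.7), 'yaw', np.float64(-57.9), 'q', array([ 0.27,  1.45,  1.25,  0.65, -0.52,  1.72]))
0.35 20 [ 7.9 20.3 32.9 45.4 57.4] (array([1.322, 0.124, 0.407]), 'tilt', np.float64(59.7), 'dir', np.float64(-5.7), 'yaw', np.float64(-60.7), 'q', array([ 0.32,  1.14,  1.25,  0.54, -0.75,  1.89]))
0.35 40 [ 8.  20.4 33.  45.8 58.4] (array([1.153, 0.109, 0.701]), 'tilt', np.float64(60.8), 'dir', np.float64(-7.1), 'yaw', np.float64(-61.6), 'q', array([ 0.38,  0.82,  1.25,  0.51, -1.06,  2.01]))
0.35 60 [ 6.9 18.5 30.6 43.1 55.8] (array([0.889, 0.064, 0.915]), 'tilt', np.float64(58.4), 'dir', np.float64(-10.2), 'yaw', np.float64(-59.8), 'q', array([ 0.49,  0.5 ,  1.25,  0.56, -1.43,  2.11]))
0.5 0 [ 9.3 20.3 32.  43.8 55. ] (array([1.383, 0.134, 0.131]), 'tilt', np.float64(57.1), 'dir', np.float64(-5.3), 'yaw', np.float6
[... 755 characters left out ...]
r', np.float64(-4.7), 'yaw', np.float64(-59.3), 'q', array([ 0.32,  1.37,  1.25,  0.67, -0.57,  1.7 ]))
0.65 20 [14.1 25.8 37.9 50.1 62. ] (array([1.295, 0.19 , 0.505]), 'tilt', np.float64(64.2), 'dir', np.float64(-4.7), 'yaw', np.float64(-63.4), 'q', array([ 0.38,  1.08,  1.25,  0.62, -0.77,  1.83]))
0.65 40 [15.  27.1 39.6 52.2 64.6] (array([1.112, 0.177, 0.792]), 'tilt', np.float64(67.0), 'dir', np.float64(-6.2), 'yaw', np.float64(-66.1), 'q', array([ 0.47,  0.77,  1.25,  0.62, -1.04,  1.95]))
0.65 60 [14.7 26.5 38.8 51.3 64. ] (array([0.842, 0.121, 1.   ]), 'tilt', np.float64(66.5), 'dir', np.float64(-9.7), 'yaw', np.float64(-66.2), 'q', array([ 0.62,  0.47,  1.25,  0.72, -1.39,  2.06]))
```

```bash
cat > s3.py <<'E'
from s2 import ik,tl
from sim import *
import io
q=ik([.5134,-.2161,.25],np.radians(-173),[0,.2,0,0,-1.3,0.2])
for el in (50,65,80):
    qq=ik([.62,-0.15,.5],np.radians(-173+130),q)
    for n in range(40):
        d=np.array([np.cos(qq[0])*np.cos(np.radians(el)),np.sin(qq[0])*np.cos(np.radians(el)),np.sin(np.radians(el))])*.06
        x,M=fk(qq); qq=rows(qq,[M.T@d],[0])
        if tl(qq)>45: break
    print("up",el,n,info(qq)); 
# reversal
d0=np.radians(-6)
Rm=R.from_rotvec(np.radians(45)*np.array([np.sin(d0),-np.cos(d0),0])).as_matrix()@R.from_euler("xyz",[-np.pi/2,0,np.radians(-90)]).as_matrix()
print("tooly",Rm[:,1])
for X in ([.5,0,.2],[.45,0,.15],[.4,0,.3],[.45,.1,.2],[.4,-.2,.2]):
    q0=solve(np.array([.3,0,-.5,0,-1,1.]),np.array(X),Rm,.6)
    print("start",X,info(q0)); qq=q0
    for n in range(30):
        best=None
        for el in range(-60,240,20):
          for az in (0,20):
            e=np.radians(el);a=qq[0]+np.radians(az)
            d=np.array([-np.cos(a)*np.cos(e),-np.sin(a)*np.cos(e),np.sin(e)])*.06
            x,M=fk(qq); z=rows(qq,[M.T@d],[0])
            if fk(z)[0][2]<.09: continue
            s=tl(z)+.0*np.linalg.norm(z-qq)
            if best is None or s<best[0]: best=(s,z,el,az)
        if best is None: break
        qq=best[1]
        if n%4==0: print(n,best[2],best[3],info(qq))
        if best[0]<4: break
E
python3 s3.py | grep -v "^0\.\|^lift"
```

```text
up 50 21 (array([0.893, 0.073, 0.817]), 'tilt', np.float64(46.8), 'dir', np.float64(-10.9), 'yaw', np.float64(-52.3), 'q', array([ 0.47,  0.55,  1.25,  0.46, -1.57,  2.11]))
up 65 22 (array([0.69 , 0.047, 0.936]), 'tilt', np.float64(46.9), 'dir', np.float64(-14.2), 'yaw', np.float64(-52.1), 'q', array([ 0.63,  0.35,  1.25,  0.62, -1.82,  2.14]))
up 80 24 (array([ 0.453, -0.007,  1.016]), 'tilt', np.float64(47.0), 'dir', np.float64(-19.5), 'yaw', np.float64(-51.2), 'q', array([ 0.96,  0.17,  1.25,  0.96, -2.11,  2.19]))
tooly [ 0.70323318 -0.07391279 -0.70710678]
start [0.5, 0, 0.2] (array([ 0.534, -0.006,  0.28 ]), 'tilt', np.float64(38.0), 'dir', np.float64(-4.9), 'yaw', np.float64(-90.8), 'q', array([ 0.43, -0.28, -1.02,  0.95, -0.38,  0.33]))
0 -60 0 (array([ 0.52 , -0.023,  0.258]), 'tilt', np.float64(35.4), 'dir', np.float64(-4.0), 'yaw', np.float64(-90.4), 'q', array([ 0.42, -0.27, -1.02,  0.83, -0.38,  0.45]))
4 220 20 (array([ 0.515, -0.067,  0.142]), 'tilt', np.float64(28.1), 'dir', np.float64(5.5), 'yaw', np.float64(-87.8), 'q', array([ 0.26, -0.07, -1.02,  0.52, -0.15,  0.
[... 6711 characters left out ...]
 0 (array([ 0.043, -0.087,  0.092]), 'tilt', np.float64(31.0), 'dir', np.float64(-6.6), 'yaw', np.float64(-94.0), 'q', array([-1.29, -0.7 , -1.02, -0.57, -1.09,  3.03]))
20 -60 20 (array([ 0.007, -0.021,  0.095]), 'tilt', np.float64(28.4), 'dir', np.float64(-7.4), 'yaw', np.float64(-94.2), 'q', array([-1.44, -0.91, -1.02, -0.49, -1.35,  3.03]))
24 -20 20 (array([-0.006, -0.031,  0.095]), 'tilt', np.float64(26.2), 'dir', np.float64(-6.2), 'yaw', np.float64(-94.3), 'q', array([-1.43, -0.86, -1.02, -0.46, -1.32,  3.03]))
28 -20 20 (array([-0.019, -0.05 ,  0.095]), 'tilt', np.float64(24.2), 'dir', np.float64(-7.1), 'yaw', np.float64(-94.6), 'q', array([-1.42, -0.8 , -1.02, -0.43, -1.25,  3.03]))
```

```bash
cat > s4.py <<'E'
from sim import *
from station import arm
def tl(q): y=fk(q)[1][:,1]; return np.degrees(np.arccos(-y[2]))
def greedy(qq,zmin,nmax=30,stop=1.0,rmin=.3,verb=True):
    for n in range(nmax):
        best=None; x,M=fk(qq); t0=tl(qq)
        for el in range(-90,91,15):
          for az in range(0,360,20):
            e=np.radians(el);a=np.radians(az)
            d=np.array([np.cos(a)*np.cos(e),np.sin(a)*np.cos(e),np.sin(e)])*.06
            z=rows(qq,[M.T@d],[0]); X=fk(z)[0]
            if X[2]<zmin or np.hypot(X[0],X[1])<rmin or X[0]<.15: continue
            if best is None or tl(z)<best[0]: best=(tl(z),z,d)
        if best is None: break
        qq=best[1]
        if verb: print(n,np.round(best[2],3),info(qq))
        if best[0]<stop: break
    return qq
if __name__=="__main__":
    q=arm.get_state()["q"]; print(info(q))
    # travel candidates then greedy
    x,M=fk(q)
    for X in ([.45,.1,.2],[.4,.05,.15],[.4,-.05,.15]):
        q0=solve(q,np.array(X),M,.6); print("start",info(q0)); greedy(q0,.1,10)
E
python3 s4.py
```

```text
(array([0.295, 0.015, 0.264]), 'tilt', np.float64(9.3), 'dir', np.float64(8.1), 'yaw', np.float64(-82.5), 'q', array([ 0.98, -0.57, -0.77,  0.13, -1.26,  0.69]))
start (array([0.45, 0.1 , 0.2 ]), 'tilt', np.float64(9.3), 'dir', np.float64(8.1), 'yaw', np.float64(-82.5), 'q', array([ 0.73, -0.09, -0.64,  0.12, -0.88,  0.91]))
0 [-0.054  0.02  -0.016] (array([0.396, 0.12 , 0.184]), 'tilt', np.float64(9.3), 'dir', np.float64(8.1), 'yaw', np.float64(-82.5), 'q', array([ 0.89, -0.17, -0.76,  0.15, -0.87,  0.73]))
1 [-0.054  0.02  -0.016] (array([0.341, 0.14 , 0.169]), 'tilt', np.float64(9.3), 'dir', np.float64(8.1), 'yaw', np.float64(-82.5), 'q', array([ 1.09, -0.26, -0.87,  0.17, -0.87,  0.5 ]))
2 [-0.04  -0.015 -0.042] (array([0.301, 0.125, 0.127]), 'tilt', np.float64(9.3), 'dir', np.float64(8.1), 'yaw', np.float64(-82.5), 'q', array([ 1.23, -0.32, -1.02,  0.2 , -0.8 ,  0.34]))
3 [-0.028 -0.01  -0.052] (array([0.296, 0.124, 0.102]), 'tilt', np.float64(6.5), 'dir', np.float64(9.8), 'yaw', np.float64(-82.5), 'q', array([ 1.18, -0.24, -1.02,  0.14, -0.74,  0.42]))
4 [-0.046  0.039  0.   ] 
[... 4493 characters left out ...]
2]), 'tilt', np.float64(5.5), 'dir', np.float64(23.7), 'yaw', np.float64(-82.3), 'q', array([ 1.69, -0.26, -1.02,  0.13, -0.78, -0.07]))
7 [-0.046  0.039  0.   ] (array([0.153, 0.273, 0.102]), 'tilt', np.float64(5.5), 'dir', np.float64(23.7), 'yaw', np.float64(-82.3), 'q', array([ 1.87, -0.23, -1.01,  0.14, -0.79, -0.26]))
8 [ 0.046 -0.039  0.   ] (array([0.199, 0.235, 0.102]), 'tilt', np.float64(5.5), 'dir', np.float64(23.7), 'yaw', np.float64(-82.3), 'q', array([ 1.69, -0.26, -1.02,  0.13, -0.78, -0.07]))
9 [-0.046  0.039  0.   ] (array([0.153, 0.273, 0.102]), 'tilt', np.float64(5.5), 'dir', np.float64(23.7), 'yaw', np.float64(-82.3), 'q', array([ 1.87, -0.23, -1.01,  0.14, -0.79, -0.26]))
```

```bash
cat > seq.py <<'E'
from s4 import *
def seq(segs,q=None,quiet=False):
    """segs: list of (world delta, roll); simulate reached pose, print rounded tool rows"""
    s=arm.get_state(); q=s["q"] if q is None else q
    for i,(d,r) in enumerate(segs):
        x,M=fk(q); o=np.round(M.T@np.array(d),3); r=round(r,3)
        q2=rows(q,[o],[r]); vel=np.abs(q2-q)*8/np.array([2.39,2.39,3.01,3.14,3.14,3.14]); q=q2
        if not quiet: print(i,o.tolist(),r,"->",np.round(fk(q)[0],3),"tilt %.1f"%tl(q),"vmax %.2f"%vel.max())
    print(info(q)); return q
def cmds(segs,q=None):
    pass
E
python3 - <<'E'
from seq import *
q=arm.get_state()["q"]; x,_=fk(q)
d=(np.array([.301,.125,.127])-x)/4
q=seq([(d,.157)]*4+[((-.028,-.01,-.052),.157)]*5+[((0,0,0),.157)])
E
```

```text
0 [-0.027, 0.035, -0.001] 0.157 -> [0.296 0.043 0.23 ] tilt 9.3 vmax 0.68
1 [-0.027, 0.035, -0.005] 0.157 -> [0.297 0.071 0.195] tilt 9.3 vmax 0.64
2 [-0.025, 0.035, -0.009] 0.157 -> [0.299 0.098 0.16 ] tilt 9.3 vmax 0.61
3 [-0.024, 0.035, -0.013] 0.157 -> [0.301 0.126 0.127] tilt 9.2 vmax 0.58
4 [0.027, 0.047, -0.026] 0.157 -> [0.296 0.124 0.102] tilt 6.5 vmax 0.25
5 [0.029, 0.048, -0.02] 0.157 -> [0.291 0.123 0.073] tilt 3.8 vmax 0.30
6 [0.03, 0.05, -0.014] 0.157 -> [0.287 0.123 0.039] tilt 1.5 vmax 0.37
7 [0.03, 0.051, -0.007] 0.157 -> [ 0.281  0.121 -0.002] tilt 2.2 vmax 0.45
8 [0.029, 0.052, -0.001] 0.157 -> [ 0.267  0.116 -0.056] tilt 4.1 vmax 0.59
9 [0.0, 0.0, 0.0] 0.157 -> [ 0.267  0.116 -0.056] tilt 4.1 vmax 0.40
(array([ 0.267,  0.116, -0.056]), 'tilt', np.float64(4.1), 'dir', np.float64(146.8), 'yaw', np.float64(-172.3), 'q', array([ 0.99,  0.27, -1.02, -0.25, -0.29, -0.62]))
```

Call:
move_arm(
  jaw=[0.3, 0.3, 0.3, 0.3, 0.3],
  offset=[
    [-0.027, 0.035, -0.001],
    [-0.027, 0.035, -0.005],
    [-0.025, 0.035, -0.009],
    [-0.024, 0.035, -0.013],
    [0.027, 0.047, -0.026],
  ],
  roll=[0.157, 0.157, 0.157, 0.157, 0.157],
)

```text
t: 6.7
eef_pos: [0.2972, 0.123, 0.0979]
ee_rot: [-1.495, 0.069, -2.235]
force: [-0.2, 0.2, -0.5]
width: 0.0613
```

Run:
```python
from seq import *
from h import st,tilt
st();print(tilt())
seq([((-.028,-.01,-.052),.157)]*3)
```

```text
t 6.7 p [0.2972 0.123  0.0979] x [-0.615 -0.785 -0.069] y [ 0.102  0.007 -0.995] q [ 1.165 -0.22  -1.013  0.136 -0.736 -0.36 ] F [-0.16  0.2  -0.47] M [-0.118  0.312 -0.002] w 0.0613
(np.float64(5.87), np.float64(3.9))
0 [0.029, 0.049, -0.02] 0.157 -> [0.291 0.122 0.068] tilt 3.2 vmax 0.29
1 [0.03, 0.05, -0.013] 0.157 -> [0.287 0.121 0.034] tilt 0.7 vmax 0.37
2 [0.029, 0.052, -0.007] 0.157 -> [ 0.28   0.119 -0.009] tilt 2.2 vmax 0.47
(array([ 0.28 ,  0.119, -0.009]), 'tilt', np.float64(2.2), 'dir', np.float64(156.8), 'yaw', np.float64(-155.1), 'q', array([ 1.02,  0.12, -1.02, -0.09, -0.44, -0.51]))
```

Call:
move_arm(
  jaw=[0.3, 0.3, 0.3],
  offset=[
    [0.029, 0.049, -0.02],
    [0.03, 0.05, -0.013],
    [0, -0.06, 0],
  ],
  roll=[0.157, 0.157, 0.157],
)

```text
t: 7.08
eef_pos: [0.2848, 0.1157, 0.0874]
ee_rot: [-1.557, -0.018, -2.713]
force: [1.5, 1.8, 0.4]
width: 0.0612
```

Run:
```python
from seq import *
from h import st,tilt,plan
st();print(tilt())
plan([.46,-.19,.24],np.radians(-173),9,6)
```

```text
t 7.08 p [0.2848 0.1157 0.0874] x [-0.91  -0.415  0.018] y [-0.011 -0.02  -1.   ] q [ 1.06  -0.128 -0.92   0.    -0.801 -0.632] F [1.46 1.83 0.36] M [ 0.44  -0.337  0.065] w 0.0612
(np.float64(1.32), np.float64(-118.5))
from [0.2848 0.1157 0.0874] yaw -155.47 dyaw -17.53 row mm 42.662746830992106
0 [-0.0033 -0.0165  0.0392] 0.051
1 [-0.0053 -0.0165  0.039 ] 0.051
2 [-0.0073 -0.0165  0.0387] 0.051
3 [-0.0092 -0.0165  0.0383] 0.051
4 [-0.0112 -0.0165  0.0377] 0.051
5 [-0.0131 -0.0165  0.0371] 0.051
6 [-0.015  -0.0165  0.0364] 0
7 [-0.015  -0.0165  0.0364] 0
8 [-0.015  -0.0165  0.0364] 0
```

Call:
move_arm(
  jaw=[0.3, 0.3, 0.3, 0.3, 0.3],
  offset=[
    [-0.003, -0.025, 0.039],
    [-0.005, -0.025, 0.039],
    [-0.007, -0.025, 0.039],
    [-0.009, -0.025, 0.038],
    [-0.011, -0.025, 0.038],
  ],
  roll=[0.051, 0.051, 0.051, 0.051, 0.051],
)

```text
t: 7.7
eef_pos: [0.3842, -0.0556, 0.2226]
ee_rot: [-1.577, 0.012, -2.963]
force: [0.5, 0.7, -0.0]
width: 0.0611
```

Call:
move_arm(
  jaw=[0.3, 0.3, 0.3, 0.3, 0.3],
  offset=[
    [-0.013, -0.015, 0.037],
    [-0.015, -0.01, 0.036],
    [-0.015, 0, 0.036],
    [-0.015, 0, 0.036],
    [0, 0, 0],
  ],
  roll=[0.051, 0, 0, 0, 0],
)

```text
t: 8.32
eef_pos: [0.4619, -0.1926, 0.245]
ee_rot: [-1.576, 0.009, -3.015]
force: [0.4, 0.8, -0.9]
width: 0.0611
```

Run:
```python
from h import *
s=st();print(tilt())
f=arm.grab_frame("wrist"); cv2.imwrite("pics/w1.png",f["pixels"])
np.save("w1.npy",dict(p=s["eef_pos"],r=s["ee_rot"]),allow_pickle=True)
```

```text
t 8.32 p [ 0.4619 -0.1926  0.245 ] x [-0.992 -0.126 -0.009] y [ 0.008  0.007 -1.   ] q [-0.007  0.053 -0.335 -0.007 -1.175  0.136] F [ 0.35  0.77 -0.91] M [ 0.126  0.056 -0.014] w 0.0611
(np.float64(0.59), np.float64(40.2))
```

View pics/w1.png

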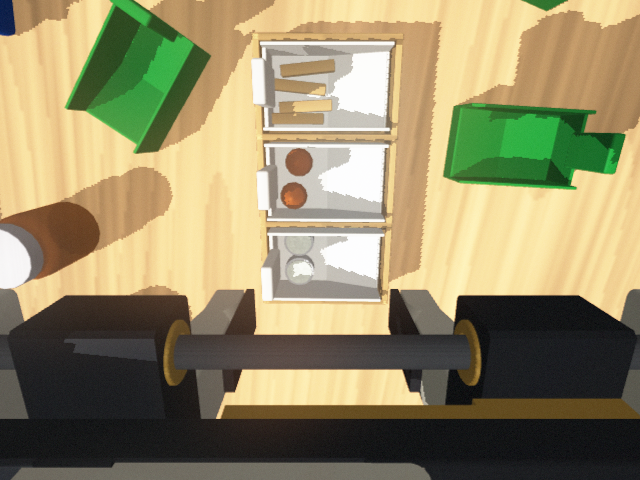

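The wrist view shows the onion bin in the middle, with onions at (299,161) and (294,195) and its tab at (264,189). The tool is vertical to within 0.6°. I'll use this view to cross-check the tab position.

Run:
```python
from h import *
a=cv2.imread("pics/w1.png")[130:235,245:400]; cv2.imwrite("pics/w1c.png",cv2.resize(a,None,fx=5,fy=5,interpolation=cv2.INTER_CUBIC))
```

```text
(no output)
```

View pics/w1c.png

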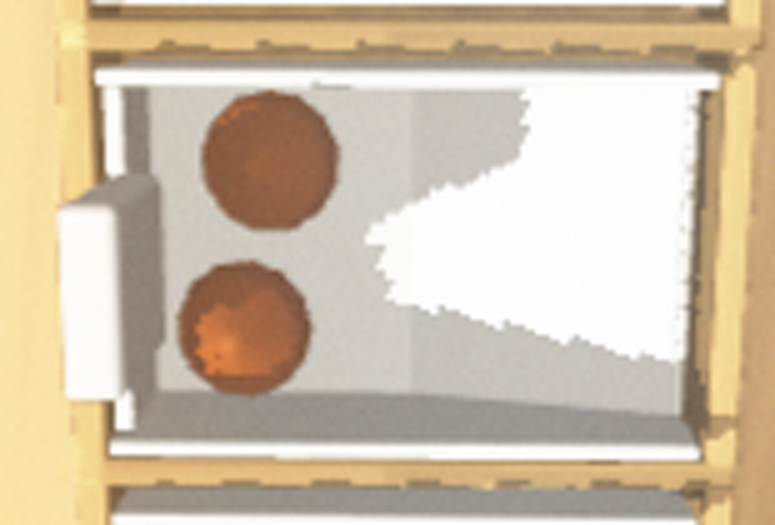

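Run:
```python
from h import *
w=np.load("w1.npy",allow_pickle=True).item()
f=arm.grab_frame("wrist"); T=arm.grab_frame("top")
Rm=R.from_euler("xyz",w["r"]).as_matrix(); H=f["hand_eye"]
wr=lambda u,v: ray(f,u,v,w["p"]+Rm@H[:3,3],Rm@H[:3,:3])
c=lambda u,v: wr(245+u/5-.4,130+v/5-.4)
tt=lambda u,v:ray(T,325+u/5-.4,195+v/5-.4)
C=[atz(c(*p),.102) for p in ((62,210),(108,207),(118,397),(70,398))]
print(np.round(C,4),np.round(np.mean(C,0),4))
e=C[0]-C[3]+C[1]-C[2]; print("tab yaw",np.degrees(np.arctan2(e[1],e[0]))+90)
print(tri([c(90,303),tt(405,103)]))
# side wall lines at z .06
A=[atz(c(*p),.06) for p in ((97,72),(718,78),(110,450),(700,458))]
print(np.round(A,4)); d=A[0]-A[1];print(np.degrees(np.arctan2(d[1],d[0])));d=A[2]-A[3];print(np.degrees(np.arctan2(d[1],d[0])))
plan([.5134,-.2155,.15],np.radians(-173.5),3)
```

```text
[[ 0.5199 -0.2321  0.102 ]
 [ 0.5127 -0.2335  0.102 ]
 [ 0.5086 -0.2034  0.102 ]
 [ 0.5163 -0.2022  0.102 ]] [ 0.5144 -0.2178  0.102 ]
tab yaw 7.285831137448284
(array([ 0.51491534, -0.21730195,  0.09789833]), [np.float64(2.0525938125055687e-05), np.float64(2.052593812494133e-05)])
[[ 0.5224 -0.2514  0.06  ]
 [ 0.414  -0.2641  0.06  ]
 [ 0.5145 -0.1836  0.06  ]
 [ 0.4052 -0.1961  0.06  ]]
6.694389142548035
6.530966502071987
from [ 0.46   -0.1901  0.2449] yaw -172.6 dyaw -0.9 row mm 37.26523470841182
0 [-0.0163  0.0317  0.0109] 0.0052
1 [-0.0163  0.0317  0.0108] 0.0052
2 [-0.0164  0.0317  0.0107] 0.0052
```

Call:
move_arm(
  jaw=[0.3, 0.3, 0.3, 0.3, 0.3],
  offset=[
    [-0.016, 0.02, 0.011],
    [-0.017, 0.025, 0.011],
    [-0.017, 0.025, 0.011],
    [0, 0.022, 0],
    [0, 0, 0],
  ],
  roll=[0.003, 0.003, 0.003, 0, 0],
)

```text
t: 9.1
eef_pos: [0.5131, -0.2146, 0.1515]
ee_rot: [-1.578, 0.005, -3.019]
force: [-0.1, -0.1, 1.7]
width: 0.0615
```

Run:
```python
from h import *
for i in range(3): arm.grab_frame("wrist")
f=arm.grab_frame("wrist"); cv2.imwrite("pics/w2.png",f["pixels"])
st();print(tilt())
plan([.5142,-.217,.068],np.radians(-173.1),4)
```

```text
t 9.3 p [ 0.5146 -0.2151  0.1541] x [-0.992 -0.122 -0.009] y [ 0.009  0.007 -1.   ] q [-0.05   0.224 -0.351 -0.008 -0.988  0.177] F [ 0.17 -0.52  0.58] M [ 0.006 -0.064  0.022] w 0.061
(np.float64(0.62), np.float64(37.2))
from [ 0.5146 -0.2151  0.1541] yaw -172.99 dyaw -0.11 row mm 21.522138134778345
0 [0.0004 0.0215 0.0006] 0.0005
1 [0.0004 0.0215 0.0006] 0.0005
2 [0.0004 0.0215 0.0006] 0.0005
3 [0.0004 0.0215 0.0006] 0.0005
```

View pics/w2.png

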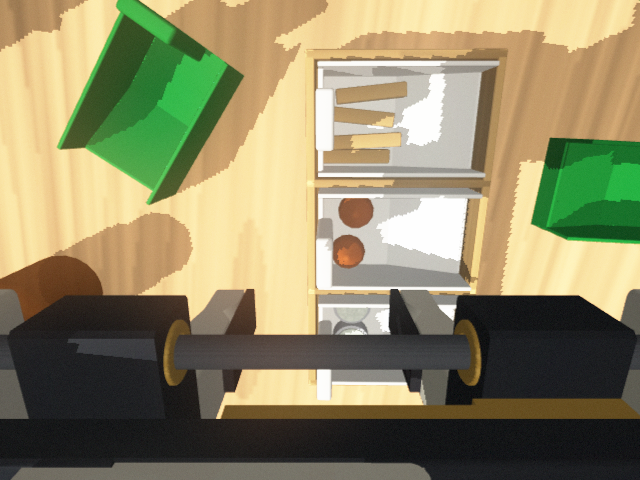

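The tab, at column 324, is centred between the jaws (about column 322). I'll go down and grip.

Call:
move_arm(
  jaw=[0.3, 0.3, 0.3, 0.3, 0.3],
  offset=[
    [0, 0.022, 0.001],
    [0, 0.022, 0.001],
    [0, 0.022, 0],
    [0, 0.02, 0],
    [0, 0, 0],
  ],
  roll=[0, 0, 0, 0, 0],
)

```text
t: 9.93
eef_pos: [0.5142, -0.2165, 0.0662]
ee_rot: [-1.577, 0.006, -3.02]
force: [0.6, 0.4, -0.1]
width: 0.0613
```

Run:
```python
from h import *
st();print(tilt())
f=arm.grab_frame("wrist"); cv2.imwrite("pics/w3.png",f["pixels"])
```

```text
t 9.93 p [ 0.5142 -0.2165  0.0662] x [-0.993 -0.121 -0.006] y [ 0.005  0.007 -1.   ] q [-0.053  0.325 -0.446 -0.01  -0.795  0.182] F [ 0.58  0.41 -0.11] M [ 0.047 -0.001  0.008] w 0.0613
(np.float64(0.5), np.float64(55.5))
```

View pics/w3.png

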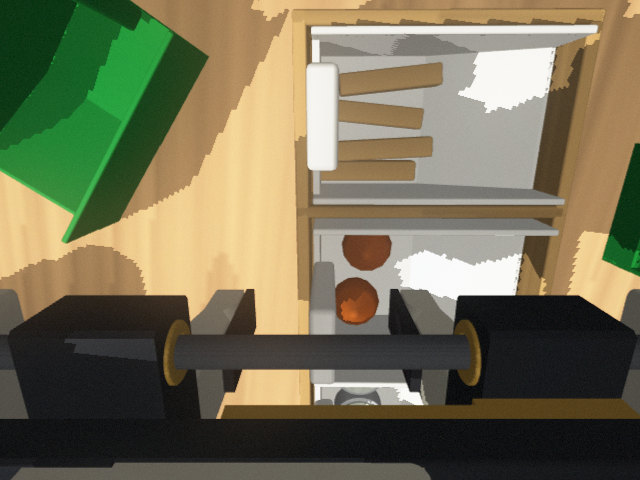

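Call:
move_arm(
  jaw=[1, 1, 1, 1, 1],
  offset=[
    [0, 0, 0],
    [0, 0, 0],
    [0, 0, 0],
    [0, 0, 0],
    [0, 0, 0],
  ],
  roll=[0, 0, 0, 0, 0],
  grip_force=40,
)

```text
t: 10.6
eef_pos: [0.5146, -0.2167, 0.0664]
ee_rot: [-1.577, 0.007, -3.02]
force: [-0.4, -0.2, -0.2]
width: 0.017
```

Call:
move_arm(
  jaw=[1, 1, 1, 1, 1],
  offset=[
    [0, -0.01, 0],
    [0, -0.015, 0],
    [0, -0.015, 0],
    [0, -0.015, 0],
    [0, -0.015, 0],
  ],
  roll=[0, 0, 0, 0, 0],
)

```text
t: 11.22
eef_pos: [0.5143, -0.2172, 0.1377]
ee_rot: [-1.577, 0.007, -3.02]
force: [0.3, 0.2, -1.1]
width: 0.0102
```

Run:
```python
from h import *
st();print(tilt())
f=arm.grab_frame("wrist"); cv2.imwrite("pics/w4.png",f["pixels"])
f=arm.grab_frame("scene"); cv2.imwrite("pics/s4.png",cv2.resize(f["pixels"][150:280,200:380],None,fx=4,fy=4))
```

```text
t 11.22 p [ 0.5143 -0.2172  0.1377] x [-0.993 -0.121 -0.007] y [ 0.007  0.007 -1.   ] q [-0.054  0.242 -0.369 -0.009 -0.954  0.181] F [ 0.28  0.22 -1.11] M [ 0.04  -0.137  0.053] w 0.0102
(np.float64(0.55), np.float64(46.2))
```

View pics/w4.png

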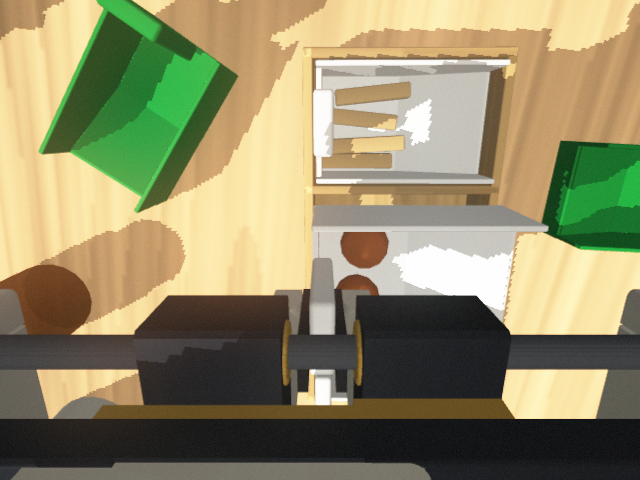

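View pics/s4.png

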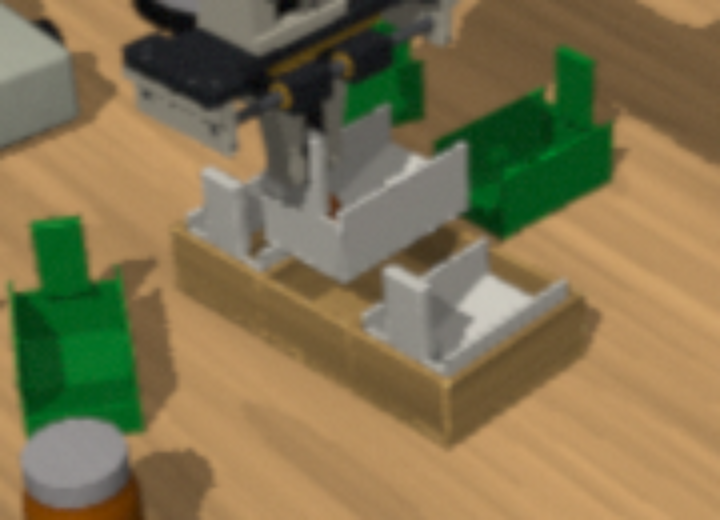

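The bin is up by 71 mm and level, the tab reads 10 mm between the pads, and the onions are inside. Next I'll simulate carrying it with the front turned away and tilting it at the upper reach limit.

```bash
cat > s5.py <<'E'
from seq import *
q=arm.get_state()["q"]; x,_=fk(q)
segs=[((0,0,.02),0),((0,0,.03),0),((0,0,.03),0),((.005,0,.03),-.08)]
for i in range(13): segs.append(((.012,.006,.03),-.168))
q=seq(segs)
E
cat > s6.py <<'E'
from seq import *
import sys
def push(q,el,n,mag=.06,stop=46):
    for i in range(n):
        e=np.radians(el);a=q[0]
        d=np.array([np.cos(a)*np.cos(e),np.sin(a)*np.cos(e),np.sin(e)])*mag
        x,M=fk(q); o=np.round(M.T@d,3); q2=rows(q,[o],[0]); vel=np.abs(q2-q)*8/np.array([2.39,2.39,3.01,3.14,3.14,3.14]); q=q2
        print(i,o.tolist(),"->",np.round(fk(q)[0],3),"tilt %.1f"%tl(q),"vmax %.2f"%vel.max())
        if tl(q)>stop: break
    print(info(q)); return q
if __name__=="__main__": push(arm.get_state()["q"],float(sys.argv[1]),int(sys.argv[2]),float(sys.argv[3]) if len(sys.argv)>3 else .06)
E
python3 - <<'E'
exec(open('s5.py').read())
from s6 import push
push(q,55,30)
E
```

```text
0 [-0.0, -0.02, -0.0] 0 -> [ 0.515 -0.218  0.159] tilt 0.7 vmax 0.11
1 [-0.0, -0.03, -0.0] 0 -> [ 0.515 -0.218  0.189] tilt 0.7 vmax 0.17
2 [-0.0, -0.03, -0.0] 0 -> [ 0.515 -0.218  0.219] tilt 0.7 vmax 0.17
3 [-0.005, -0.03, 0.0] -0.08 -> [ 0.519 -0.218  0.249] tilt 0.7 vmax 0.20
4 [-0.013, -0.03, -0.004] -0.168 -> [ 0.531 -0.211  0.279] tilt 0.7 vmax 0.39
5 [-0.014, -0.03, -0.001] -0.168 -> [ 0.543 -0.206  0.309] tilt 0.7 vmax 0.40
6 [-0.014, -0.03, 0.001] -0.168 -> [ 0.556 -0.199  0.339] tilt 0.7 vmax 0.40
7 [-0.013, -0.03, 0.003] -0.168 -> [ 0.567 -0.193  0.37 ] tilt 0.7 vmax 0.40
8 [-0.013, -0.03, 0.005] -0.168 -> [ 0.579 -0.187  0.4  ] tilt 0.7 vmax 0.40
9 [-0.012, -0.03, 0.007] -0.168 -> [ 0.591 -0.18   0.43 ] tilt 0.7 vmax 0.40
10 [-0.01, -0.03, 0.009] -0.168 -> [ 0.603 -0.174  0.46 ] tilt 0.7 vmax 0.40
11 [-0.008, -0.03, 0.011] -0.168 -> [ 0.615 -0.169  0.49 ] tilt 0.7 vmax 0.40
12 [-0.007, -0.03, 0.012] -0.168 -> [ 0.626 -0.162  0.52 ] tilt 0.7 vmax 0.40
13 [-0.004, -0.03, 0.013] -0.168 -> [ 0.638 -0.157  0.551] tilt 0.7 vmax 0.41
14 [-0.002, -0.03, 0.014] -0.168 -> [ 0.651 
[... 1218 characters left out ...]
 0.04] -> [ 0.756 -0.006  0.784] tilt 29.9 vmax 0.08
13 [0.032, -0.029, 0.042] -> [0.764 0.006 0.796] tilt 32.3 vmax 0.09
14 [0.033, -0.027, 0.043] -> [0.773 0.019 0.809] tilt 34.8 vmax 0.09
15 [0.033, -0.025, 0.044] -> [0.781 0.031 0.821] tilt 37.3 vmax 0.09
16 [0.033, -0.023, 0.045] -> [0.789 0.045 0.834] tilt 39.8 vmax 0.09
17 [0.033, -0.021, 0.045] -> [0.797 0.057 0.847] tilt 42.3 vmax 0.09
18 [0.033, -0.019, 0.046] -> [0.805 0.07  0.86 ] tilt 44.7 vmax 0.09
19 [0.033, -0.017, 0.047] -> [0.813 0.084 0.873] tilt 47.2 vmax 0.10
(array([0.813, 0.084, 0.873]), 'tilt', np.float64(47.2), 'dir', np.float64(-10.6), 'yaw', np.float64(-53.1), 'q', array([ 0.55,  0.47,  1.25,  0.52, -1.66,  2.09]))
```

Call:
move_arm(
  jaw=[1, 1, 1, 1, 1],
  offset=[
    [0, -0.02, 0],
    [0, -0.03, 0],
    [0, -0.03, 0],
    [-0.005, -0.03, 0],
    [-0.013, -0.03, -0.004],
  ],
  roll=[0, 0, 0, -0.08, -0.168],
)

```text
t: 11.95
eef_pos: [0.5298, -0.211, 0.2771]
ee_rot: [-1.576, 0.008, -2.768]
force: [1.6, -0.0, -1.6]
width: 0.0098
```

Call:
move_arm(
  jaw=[1, 1, 1, 1, 1],
  offset=[
    [-0.014, -0.03, -0.001],
    [-0.014, -0.03, 0.001],
    [-0.013, -0.03, 0.003],
    [-0.013, -0.03, 0.005],
    [-0.012, -0.03, 0.007],
  ],
  roll=[-0.168, -0.168, -0.168, -0.168, -0.168],
)

```text
t: 12.58
eef_pos: [0.5909, -0.1797, 0.4274]
ee_rot: [-1.569, 0.009, -1.926]
force: [-0.5, -0.3, -1.4]
width: 0.0096
```

Call:
move_arm(
  jaw=[1, 1, 1, 1, 1],
  offset=[
    [-0.01, -0.03, 0.009],
    [-0.008, -0.03, 0.011],
    [-0.007, -0.03, 0.012],
    [-0.004, -0.03, 0.013],
    [-0.002, -0.03, 0.014],
  ],
  roll=[-0.168, -0.168, -0.168, -0.168, -0.168],
)

```text
t: 13.2
eef_pos: [0.6515, -0.1502, 0.5781]
ee_rot: [-1.563, 0.004, -1.086]
force: [0.3, 0.5, -1.2]
width: 0.0101
```

Call:
move_arm(
  jaw=[1, 1, 1, 1, 1],
  offset=[
    [0, -0.03, 0.014],
    [0.002, -0.03, 0.014],
    [0.01, -0.03, 0.014],
    [0.023, -0.049, 0.026],
    [0.023, -0.049, 0.026],
  ],
  roll=[-0.168, -0.168, 0, 0, 0],
)

```text
t: 13.82
eef_pos: [0.6805, -0.1137, 0.672]
ee_rot: [-1.521, -0.088, -0.76]
force: [-1.0, -0.6, -1.1]
width: 0.0098
```

Run:
```python
from h import *
st();print(tilt())
f=arm.grab_frame("wrist"); cv2.imwrite("pics/w5.png",f["pixels"])
import s6; s6.push(arm.get_state()["q"],55,6)
```

```text
t 13.82 p [ 0.6805 -0.1137  0.672 ] x [ 0.722 -0.686  0.088] y [ 0.097 -0.024 -0.995] q [ 0.137  0.503  1.252  0.047 -2.226  2.277] F [-0.96 -0.6  -1.11] M [ 0.021  0.391 -0.036] w 0.0098
(np.float64(5.76), np.float64(-14.1))
0 [0.026, -0.046, 0.029] -> [ 0.685 -0.104  0.684] tilt 8.2 vmax 0.08
1 [0.027, -0.044, 0.031] -> [ 0.691 -0.094  0.694] tilt 10.4 vmax 0.08
2 [0.028, -0.043, 0.032] -> [ 0.697 -0.084  0.705] tilt 12.6 vmax 0.08
3 [0.028, -0.041, 0.033] -> [ 0.704 -0.074  0.715] tilt 14.9 vmax 0.08
4 [0.029, -0.04, 0.034] -> [ 0.711 -0.064  0.726] tilt 17.1 vmax 0.08
5 [0.03, -0.038, 0.035] -> [ 0.718 -0.054  0.737] tilt 19.5 vmax 0.08
(array([ 0.718, -0.054,  0.737]), 'tilt', np.float64(19.5), 'dir', np.float64(-15.1), 'yaw', np.float64(-44.8), 'q', array([ 0.28,  0.46,  1.25,  0.2 , -2.06,  2.22]))
```

View pics/w5.png

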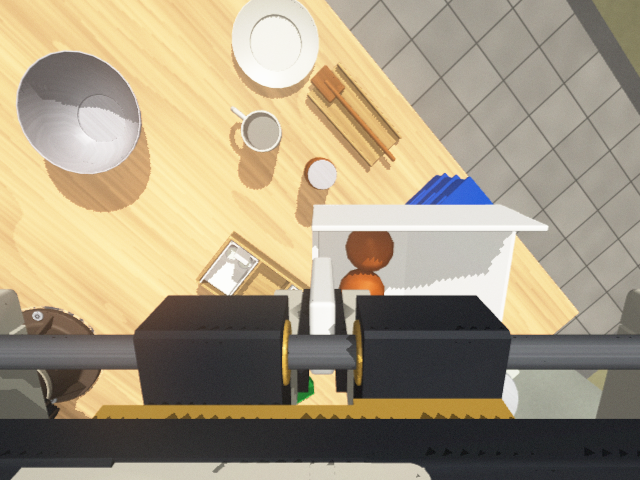

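Both onions sit at the rear of the bin, at (370,248) and (362,285), and the tilt is building as predicted. I'll continue.

Call:
move_arm(
  jaw=[1, 1, 1, 1, 1],
  offset=[
    [0.026, -0.046, 0.029],
    [0.027, -0.044, 0.031],
    [0.028, -0.043, 0.032],
    [0.028, -0.041, 0.033],
    [0.029, -0.04, 0.034],
  ],
  roll=[0, 0, 0, 0, 0],
)

```text
t: 14.5
eef_pos: [0.715, -0.0651, 0.7185]
ee_rot: [-1.436, -0.253, -0.773]
force: [0.6, 0.8, -1.0]
width: 0.0097
```

Call:
move_arm(
  jaw=[1, 1, 1, 1, 1],
  offset=[
    [0.03, -0.038, 0.036],
    [0.031, -0.036, 0.037],
    [0.031, -0.034, 0.038],
    [0.032, -0.032, 0.039],
    [0.032, -0.031, 0.04],
  ],
  roll=[0, 0, 0, 0, 0],
)

```text
t: 15.12
eef_pos: [0.7593, -0.011, 0.7688]
ee_rot: [-1.32, -0.422, -0.808]
force: [0.8, -0.3, -2.0]
width: 0.0095
```

Run:
```python
from h import *
st();print(tilt())
f=arm.grab_frame("wrist"); cv2.imwrite("pics/w6.png",f["pixels"])
import s6; s6.push(arm.get_state()["q"],55,14,.06,49)
```

```text
t 15.12 p [ 0.7593 -0.011   0.7688] x [ 0.63  -0.66   0.409] y [ 0.453 -0.115 -0.884] q [ 0.372  0.467  1.25   0.296 -1.933  2.18 ] F [ 0.76 -0.33 -1.96] M [0.399 1.796 0.029] w 0.0095
(np.float64(27.89), np.float64(-14.3))
0 [0.032, -0.03, 0.041] -> [0.768 0.002 0.781] tilt 30.5 vmax 0.09
1 [0.032, -0.028, 0.042] -> [0.776 0.015 0.793] tilt 32.9 vmax 0.09
2 [0.033, -0.026, 0.043] -> [0.784 0.027 0.805] tilt 35.4 vmax 0.09
3 [0.033, -0.024, 0.044] -> [0.793 0.039 0.818] tilt 37.8 vmax 0.09
4 [0.033, -0.022, 0.045] -> [0.801 0.052 0.83 ] tilt 40.3 vmax 0.09
5 [0.033, -0.02, 0.046] -> [0.809 0.065 0.843] tilt 42.8 vmax 0.09
6 [0.033, -0.018, 0.046] -> [0.817 0.078 0.856] tilt 45.3 vmax 0.09
7 [0.033, -0.016, 0.047] -> [0.825 0.091 0.869] tilt 47.8 vmax 0.10
8 [0.033, -0.014, 0.048] -> [0.832 0.105 0.883] tilt 50.3 vmax 0.10
(array([0.832, 0.105, 0.883]), 'tilt', np.float64(50.3), 'dir', np.float64(-10.0), 'yaw', np.float64(-54.6), 'q', array([ 0.57,  0.48,  1.25,  0.55, -1.61,  2.07]))
```

View pics/w6.png

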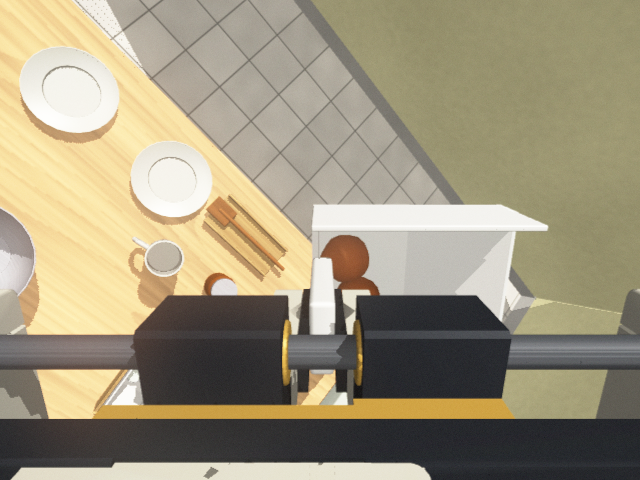

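The onions rest against the rear wall at (345,258) and (360,290). Eight more rows should bring the tilt to about 47°.

Call:
move_arm(
  jaw=[1, 1, 1, 1, 1],
  offset=[
    [0.032, -0.03, 0.041],
    [0.032, -0.028, 0.042],
    [0.033, -0.026, 0.043],
    [0.033, -0.024, 0.044],
    [0.033, -0.022, 0.045],
  ],
  roll=[0, 0, 0, 0, 0],
)

```text
t: 15.8
eef_pos: [0.8021, 0.0502, 0.8276]
ee_rot: [-1.167, -0.584, -0.871]
force: [0.2, 0.1, -2.6]
width: 0.0097
```

Call:
move_arm(
  jaw=[1, 1, 1],
  offset=[
    [0.033, -0.02, 0.046],
    [0.033, -0.018, 0.046],
    [0.033, -0.016, 0.047],
  ],
  roll=[0, 0, 0],
)

```text
t: 16.18
eef_pos: [0.8271, 0.0888, 0.8647]
ee_rot: [-1.054, -0.674, -0.926]
force: [-0.1, -0.6, -0.5]
width: 0.0097
```

Run:
```python
from h import *
st();print(tilt())
f=arm.grab_frame("wrist"); cv2.imwrite("pics/w7.png",f["pixels"])
# geometry: tool->bin. bin x = -toolx, bin z=-tooly, bin y = z x x ; TCP in bin coords (50,0,56)
s=arm.get_state(); Rm=R.from_euler("xyz",s["ee_rot"]).as_matrix()
d=np.degrees(np.arctan2(Rm[1,1],Rm[0,1]))
# pour: bin x axis horizontal dir must be = tilt dir d. find roll so that tool x horizontal is d+180 (front=tool x downhill)
from scipy.optimize import minimize_scalar
def g(r): return (Rm@R.from_rotvec([0,r,0]).as_matrix())[2,0]
rs=np.linspace(-np.pi,np.pi,3601); v=[g(r) for r in rs]; r0=rs[int(np.argmin(v))]; print("roll to front-down",r0)
```

```text
t 16.18 p [0.8271 0.0888 0.8647] x [ 0.47  -0.624  0.624] y [ 0.721 -0.137 -0.679] q [ 0.544  0.483  1.251  0.514 -1.65   2.085] F [-0.13 -0.64 -0.48] M [0.51  2.824 0.032] w 0.0097
(np.float64(47.2), np.float64(-10.7))
roll to front-down 2.5883232807075913
```

View pics/w7.png

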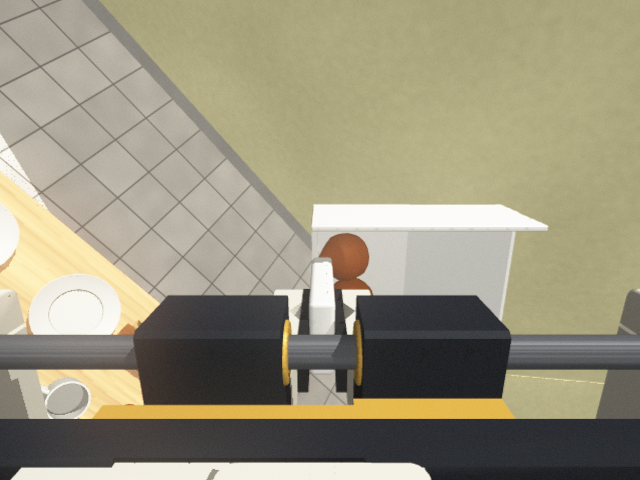

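The tilt is 47° with the onions held at the rear. Now I'll plan the carry over the bowl. The lip should end about 35 mm uphill of the bowl's axis, which puts the TCP near (0.578, 0.232, 0.205). I'll also re-check the bowl position from the top camera.

Run:
```python
from seq import *
import cv2
from h import st
T=arm.grab_frame("top"); cv2.imwrite("pics/t8.png",T["pixels"])
for r in arm.landmark_of(T,"bowl"): print("bowl",r)
q=arm.get_state()["q"]; x,_=fk(q)
d=(np.array([.578,.232,.27])-x)/12
q=seq([(d*.5,.05)]+[(d,.085)]*11+[(d*.5,.0)],q)
q=seq([((0,0,-.02),.1),((0,0,-.025),.157),((0,0,-.02),.157)]+[((0,0,0),.157)]*7+[((0,0,0),.07)],q)
```

```text
bowl {'position': [0.4919, 0.2485, 0.0012], 'p': 0.86}
0 [-0.024, 0.009, -0.01] 0.05 -> [0.817 0.095 0.837] tilt 47.0 vmax 0.91
1 [-0.047, 0.017, -0.023] 0.085 -> [0.796 0.107 0.788] tilt 47.0 vmax 0.89
2 [-0.045, 0.017, -0.027] 0.085 -> [0.775 0.119 0.738] tilt 47.0 vmax 0.64
3 [-0.042, 0.017, -0.03] 0.085 -> [0.754 0.131 0.689] tilt 47.0 vmax 0.52
4 [-0.04, 0.017, -0.034] 0.085 -> [0.733 0.143 0.64 ] tilt 47.0 vmax 0.52
5 [-0.037, 0.017, -0.037] 0.085 -> [0.712 0.155 0.59 ] tilt 47.0 vmax 0.54
6 [-0.033, 0.017, -0.04] 0.085 -> [0.691 0.167 0.541] tilt 47.0 vmax 0.55
7 [-0.03, 0.017, -0.043] 0.085 -> [0.67  0.179 0.492] tilt 47.0 vmax 0.57
8 [-0.026, 0.017, -0.045] 0.085 -> [0.65  0.191 0.442] tilt 47.0 vmax 0.59
9 [-0.022, 0.017, -0.047] 0.085 -> [0.629 0.202 0.393] tilt 47.0 vmax 0.62
10 [-0.018, 0.017, -0.049] 0.085 -> [0.608 0.214 0.344] tilt 47.0 vmax 0.65
11 [-0.014, 0.017, -0.05] 0.085 -> [0.587 0.226 0.295] tilt 47.0 vmax 0.69
12 [-0.005, 0.009, -0.026] 0.0 -> [0.577 0.232 0.27 ] tilt 47.0 vmax 0.25
(array([0.577, 0.232, 0.27 ]), 'tilt', np.float64(47.0), 'dir', np.float64(-
[... 308 characters left out ...]
3 [0.0, 0.0, 0.0] 0.157 -> [0.573 0.238 0.215] tilt 46.2 vmax 0.40
4 [0.0, 0.0, 0.0] 0.157 -> [0.573 0.238 0.215] tilt 46.2 vmax 0.40
5 [0.0, 0.0, 0.0] 0.157 -> [0.573 0.238 0.215] tilt 46.2 vmax 0.40
6 [0.0, 0.0, 0.0] 0.157 -> [0.573 0.238 0.215] tilt 46.2 vmax 0.40
7 [0.0, 0.0, 0.0] 0.157 -> [0.573 0.238 0.215] tilt 46.2 vmax 0.40
8 [0.0, 0.0, 0.0] 0.157 -> [0.573 0.238 0.215] tilt 46.2 vmax 0.40
9 [0.0, 0.0, 0.0] 0.157 -> [0.573 0.238 0.215] tilt 46.2 vmax 0.40
10 [0.0, 0.0, 0.0] 0.07 -> [0.573 0.238 0.215] tilt 46.2 vmax 0.18
(array([0.573, 0.238, 0.215]), 'tilt', np.float64(46.2), 'dir', np.float64(-12.1), 'yaw', np.float64(171.0), 'q', array([ 0.72,  0.07, -1.02,  1.67, -0.62, -2.41]))
```

View pics/t8.png

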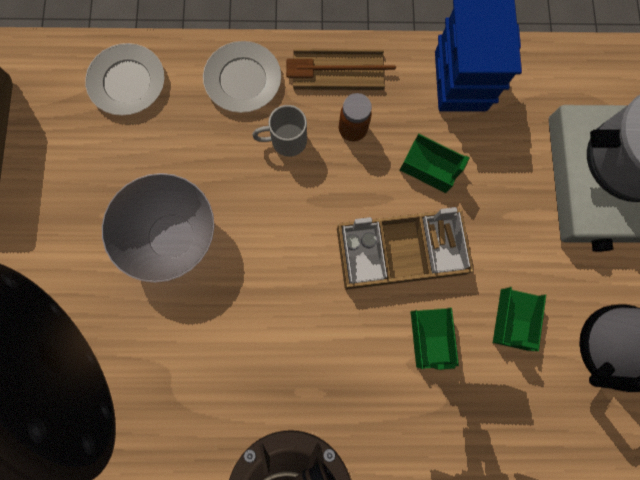

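Run:
```python
from seq import *
q=arm.get_state()["q"]; x,_=fk(q)
D=np.array([.58,.235,.25])-x
w=np.array([.2,.4,.6,.8]+[1]*9+[.7,.4]); w/=w.sum()
q=seq([(D*k,.07) for k in w],q)
q=seq([((0,0,0),.1)]+[((0,0,0),.157)]*9+[((0,0,0),.03)],q)
```

```text
0 [-0.01, 0.004, -0.004] 0.07 -> [0.823 0.092 0.852] tilt 47.0 vmax 0.50
1 [-0.019, 0.007, -0.01] 0.07 -> [0.814 0.097 0.831] tilt 47.0 vmax 0.54
2 [-0.027, 0.011, -0.016] 0.07 -> [0.802 0.104 0.801] tilt 47.0 vmax 0.54
3 [-0.035, 0.015, -0.024] 0.07 -> [0.786 0.114 0.76 ] tilt 47.0 vmax 0.57
4 [-0.041, 0.018, -0.033] 0.07 -> [0.766 0.126 0.71 ] tilt 47.0 vmax 0.58
5 [-0.039, 0.018, -0.036] 0.07 -> [0.745 0.138 0.659] tilt 47.0 vmax 0.50
6 [-0.036, 0.018, -0.039] 0.07 -> [0.724 0.15  0.609] tilt 47.0 vmax 0.50
7 [-0.033, 0.018, -0.041] 0.07 -> [0.704 0.162 0.558] tilt 47.0 vmax 0.51
8 [-0.03, 0.018, -0.043] 0.07 -> [0.684 0.174 0.508] tilt 47.0 vmax 0.53
9 [-0.027, 0.018, -0.045] 0.07 -> [0.663 0.186 0.458] tilt 47.0 vmax 0.55
10 [-0.024, 0.018, -0.047] 0.07 -> [0.643 0.198 0.407] tilt 47.0 vmax 0.58
11 [-0.021, 0.018, -0.049] 0.07 -> [0.622 0.21  0.357] tilt 47.0 vmax 0.62
12 [-0.017, 0.018, -0.05] 0.07 -> [0.601 0.222 0.306] tilt 47.0 vmax 0.66
13 [-0.01, 0.013, -0.036] 0.07 -> [0.587 0.231 0.27 ] tilt 47.0 vmax 0.54
14 [-0.004, 0.007, -0.021] 0.07 -> [0.579 0.236 0.25 ] tilt 47.0 
[... 375 characters left out ...]
3 [0.0, 0.0, 0.0] 0.157 -> [0.579 0.236 0.25 ] tilt 47.0 vmax 0.40
4 [0.0, 0.0, 0.0] 0.157 -> [0.579 0.236 0.25 ] tilt 47.0 vmax 0.40
5 [0.0, 0.0, 0.0] 0.157 -> [0.579 0.236 0.25 ] tilt 47.0 vmax 0.40
6 [0.0, 0.0, 0.0] 0.157 -> [0.579 0.236 0.25 ] tilt 47.0 vmax 0.40
7 [0.0, 0.0, 0.0] 0.157 -> [0.579 0.236 0.25 ] tilt 47.0 vmax 0.40
8 [0.0, 0.0, 0.0] 0.157 -> [0.579 0.236 0.25 ] tilt 47.0 vmax 0.40
9 [0.0, 0.0, 0.0] 0.157 -> [0.579 0.236 0.25 ] tilt 47.0 vmax 0.40
10 [0.0, 0.0, 0.0] 0.03 -> [0.579 0.236 0.25 ] tilt 47.0 vmax 0.08
(array([0.579, 0.236, 0.25 ]), 'tilt', np.float64(47.0), 'dir', np.float64(-10.8), 'yaw', np.float64(168.9), 'q', array([ 0.75,  0.02, -0.99,  1.58, -0.63, -2.34]))
```

Call:
move_arm(
  jaw=[1, 1, 1, 1, 1],
  offset=[
    [-0.01, 0.004, -0.004],
    [-0.019, 0.007, -0.01],
    [-0.027, 0.011, -0.016],
    [-0.035, 0.015, -0.024],
    [-0.041, 0.018, -0.033],
  ],
  roll=[0.07, 0.07, 0.07, 0.07, 0.07],
)

```text
t: 16.95
eef_pos: [0.7648, 0.1239, 0.711]
ee_rot: [-0.868, -0.468, -1.269]
force: [0.9, 0.5, -0.3]
width: 0.0098
```

Call:
move_arm(
  jaw=[1, 1, 1, 1, 1],
  offset=[
    [-0.039, 0.018, -0.036],
    [-0.036, 0.018, -0.039],
    [-0.033, 0.018, -0.041],
    [-0.03, 0.018, -0.043],
    [-0.027, 0.018, -0.045],
  ],
  roll=[0.07, 0.07, 0.07, 0.07, 0.07],
)

```text
t: 17.58
eef_pos: [0.6624, 0.1845, 0.4583]
ee_rot: [-0.775, -0.228, -1.54]
force: [1.6, -0.7, -1.2]
width: 0.0098
```

Run:
```python
from seq import *
from h import st
st(); q=arm.get_state()["q"]; x,_=fk(q); print(info(q))
D=np.array([.58,.235,.25])-x
w=np.array([1]*4+[.7,.4]); w=w/w.sum()
q=seq([(D*k,.07) for k in w],q)
```

```text
t 17.57 p [0.6624 0.1845 0.4583] x [ 0.03  -0.974  0.226] y [ 0.719 -0.136 -0.681] q [ 0.777 -0.066 -0.569  0.989 -0.803  0.296] F [ 1.56 -0.67 -1.17] M [ 0.55   2.658 -0.01 ] w 0.0098
(array([0.662, 0.184, 0.457]), 'tilt', np.float64(47.0), 'dir', np.float64(-10.7), 'yaw', np.float64(-88.3), 'q', array([ 0.78, -0.07, -0.57,  0.99, -0.8 ,  0.3 ]))
0 [-0.019, 0.015, -0.038] 0.07 -> [0.645 0.193 0.416] tilt 47.0 vmax 0.51
1 [-0.017, 0.015, -0.039] 0.07 -> [0.629 0.203 0.375] tilt 47.0 vmax 0.53
2 [-0.014, 0.015, -0.04] 0.07 -> [0.613 0.213 0.334] tilt 47.0 vmax 0.55
3 [-0.011, 0.015, -0.041] 0.07 -> [0.597 0.223 0.293] tilt 47.0 vmax 0.58
4 [-0.006, 0.01, -0.029] 0.07 -> [0.586 0.231 0.265] tilt 47.0 vmax 0.47
5 [-0.002, 0.006, -0.017] 0.07 -> [0.579 0.234 0.249] tilt 47.0 vmax 0.35
(array([0.579, 0.234, 0.249]), 'tilt', np.float64(47.0), 'dir', np.float64(-10.7), 'yaw', np.float64(-104.9), 'q', array([ 0.74,  0.02, -0.99,  1.6 , -0.63, -0.87]))
```

Call:
move_arm(
  jaw=[1, 1, 1, 1, 1],
  offset=[
    [-0.019, 0.015, -0.038],
    [-0.017, 0.015, -0.039],
    [-0.014, 0.015, -0.04],
    [-0.011, 0.015, -0.041],
    [-0.006, 0.01, -0.029],
  ],
  roll=[0.07, 0.07, 0.07, 0.04, 0],
)

```text
t: 18.2
eef_pos: [0.5864, 0.2299, 0.2658]
ee_rot: [-0.752, -0.049, -1.713]
force: [1.0, -0.7, -1.1]
width: 0.0099
```

Call:
move_arm(
  jaw=[1, 1],
  offset=[
    [-0.002, 0.006, -0.017],
    [0, 0, 0],
  ],
  roll=[0, 0],
)

```text
t: 18.45
eef_pos: [0.5803, 0.2315, 0.25]
ee_rot: [-0.752, -0.051, -1.713]
force: [0.6, -0.0, -0.9]
width: 0.0098
```

Run:
```python
from seq import *
from h import st
import cv2
st(); q=arm.get_state()["q"]; print(info(q))
M=fk(q)[1]; rs=np.linspace(-3.14,3.14,3000); print("roll to front-down",rs[np.argmin([(M@R.from_rotvec([0,r,0]).as_matrix())[2,0] for r in rs])])
f=arm.grab_frame("wrist"); cv2.imwrite("pics/w9.png",f["pixels"])
f=arm.grab_frame("scene"); cv2.imwrite("pics/s9.png",f["pixels"])
```

```text
t 18.45 p [0.5803 0.2315 0.25  ] x [-0.142 -0.989  0.051] y [ 0.718 -0.138 -0.682] q [ 0.731  0.019 -0.995  1.597 -0.621 -0.694] F [ 0.61 -0.01 -0.94] M [ 0.517  2.773 -0.046] w 0.0098
(array([0.58 , 0.23 , 0.249]), 'tilt', np.float64(46.9), 'dir', np.float64(-10.9), 'yaw', np.float64(-98.1), 'q', array([ 0.73,  0.02, -0.99,  1.6 , -0.62, -0.69]))
roll to front-down 1.6406735578526175
```

View pics/w9.png

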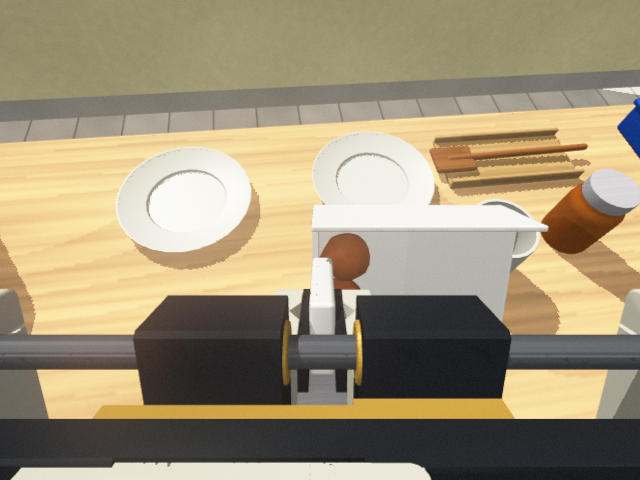

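View pics/s9.png

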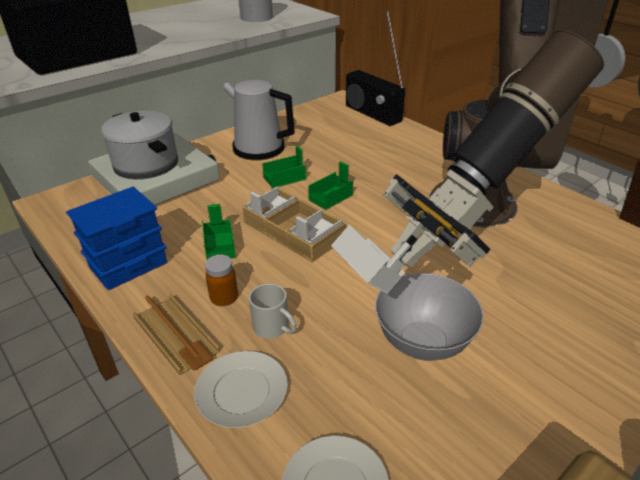

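The scene view shows the tipped bin beside the bowl with its front still sideways. The wrist view shows the onions at the rear, at (345,258). They could roll out before the turn is finished, so I'll move the TCP during the turn to keep the lip over the bowl throughout.

```bash
cat > s7.py <<'E'
from seq import *
C=np.array([.495,.248])
def lipinfo(q):
    x,M=fk(q); # bin axes in world
    bx=-M[:,0]; bz=-M[:,1]; by=np.cross(bz,bx)
    P=lambda b: x+bx*(b[0]-.05)+by*b[1]+bz*(b[2]-.056)
    lip=P([-.055,0,.022]); f=-bx[:2]/np.linalg.norm(bx[:2])
    cor=[P([a,b,0])[2] for a in(-.055,.055) for b in(-.035,.035)]
    beta=np.degrees(np.arccos(np.clip(M[2,0]/-np.hypot(M[2,0],M[2,2]),-1,1)))
    return lip,f,min(cor),beta,P([0,0,0])
def traj(q,nshift,rolls,zt,back=.035):
    out=[]
    # desired TCP for given orientation
    def tgt(M):
        bx=-M[:,0]; bz=-M[:,1]; f=-bx[:2]/np.linalg.norm(bx[:2])
        off=(-.105)*bx+(-.034)*bz
        xy=C-back*f-off[:2]; return np.r_[xy,zt]
    x,M=fk(q); T=tgt(M); segs=[]
    for i in range(nshift):
        x,M=fk(q); d=(T-x)/(nshift-i); out.append((d,0)); o=np.round(M.T@d,3); q=rows(q,[o],[0]); pr(i,o,0,q)
    for r in rolls:
        x,M=fk(q); d=tgt(M@R.from_rotvec([0,r,0]).as_matrix())-x
        n=np.linalg.norm(d); d*=min(1,.06/n); o=np.round(M.T@d,3); q=rows(q,[o],[r]); pr("r",o,r,q)
    return q
def pr(i,o,r,q):
    l,f,m,b,org=lipinfo(q); print(i,o.tolist(),r,"tcp",np.round(fk(q)[0],3),"tilt %.1f beta %.0f"%(tl(q),b),"lip-C",np.round(l[:2]-C,3),"lipz %.3f lowz %.3f"%(l[2],m),"q3 %.2f q4 %.2f"%(q[2],q[3]))
if __name__=="__main__":
    q=arm.get_state()["q"]; pr("now",np.zeros(3),0,q)
    traj(q,3,[.1]+[.17]*9,.25)
E
python3 s7.py
```

```text
now [0.0, 0.0, 0.0] 0 tcp [0.581 0.23  0.251] tilt 47.1 beta 94 lip-C [ 0.095 -0.126] lipz 0.233 lowz 0.187 q3 -0.99 q4 1.60
0 [-0.049, -0.029, -0.024] 0 tcp [0.55  0.284 0.251] tilt 47.1 beta 94 lip-C [ 0.065 -0.072] lipz 0.233 lowz 0.187 q3 -0.96 q4 1.42
1 [-0.049, -0.029, -0.024] 0 tcp [0.52  0.338 0.251] tilt 47.1 beta 94 lip-C [ 0.035 -0.018] lipz 0.233 lowz 0.187 q3 -0.91 q4 1.28
2 [-0.048, -0.028, -0.024] 0 tcp [0.491 0.391 0.25 ] tilt 47.1 beta 94 lip-C [0.005 0.034] lipz 0.232 lowz 0.186 q3 -0.84 q4 1.17
r [0.0, 0.007, 0.006] 0.1 tcp [0.5  0.39 0.25] tilt 47.1 beta 88 lip-C [0.007 0.034] lipz 0.224 lowz 0.183 q3 -0.84 q4 1.19
r [0.002, 0.012, 0.011] 0.17 tcp [0.515 0.384 0.25 ] tilt 47.1 beta 78 lip-C [0.011 0.033] lipz 0.211 lowz 0.171 q3 -0.83 q4 1.22
r [0.004, 0.011, 0.012] 0.17 tcp [0.529 0.375 0.25 ] tilt 47.1 beta 69 lip-C [0.015 0.031] lipz 0.199 lowz 0.160 q3 -0.84 q4 1.25
r [0.005, 0.011, 0.013] 0.17 tcp [0.542 0.363 0.25 ] tilt 47.1 beta 59 lip-C [0.019 0.029] lipz 0.187 lowz 0.150 q3 -0.85 q4 1.29
r [0.005, 0.011, 0.015] 0.17 tcp [0.555 0.348 0.25 ] tilt 47.1 beta 49 lip-C [0.023 0.027] lipz 0.177 lowz 0.142 q3 -0.86 q4 1.33
r [0.007, 0.009, 0.017] 0.17 tcp [0.564 0.33  0.25 ] tilt 47.1 beta 39 lip-C [0.026 0.022] lipz 0.168 lowz 0.136 q3 -0.88 q4 1.37
r [0.006, 0.009, 0.02] 0.17 tcp [0.572 0.309 0.25 ] tilt 47.1 beta 30 lip-C [0.031 0.017] lipz 0.160 lowz 0.132 q3 -0.90 q4 1.42
r [0.005, 0.007, 0.022] 0.17 tcp [0.577 0.286 0.25 ] tilt 47.1 beta 20 lip-C [0.034 0.011] lipz 0.154 lowz 0.131 q3 -0.93 q4 1.47
r [0.005, 0.004, 0.025] 0.17 tcp [0.578 0.26  0.25 ] tilt 47.1 beta 10 lip-C [0.035 0.002] lipz 0.151 lowz 0.132 q3 -0.96 q4 1.52
r [0.003, 0.002, 0.026] 0.17 tcp [0.576 0.234 0.25 ] tilt 47.1 beta 0 lip-C [ 0.035 -0.006] lipz 0.150 lowz 0.135 q3 -1.00 q4 1.58
```

Run:
```python
from s7 import *
q=arm.get_state()["q"]; traj(q,4,[.1]+[.17]*9,.23)
```

```text
0 [-0.037, -0.018, -0.022] 0 tcp [0.558 0.271 0.246] tilt 47.1 beta 94 lip-C [ 0.073 -0.086] lipz 0.228 lowz 0.182 q3 -0.98 q4 1.48
1 [-0.037, -0.018, -0.022] 0 tcp [0.535 0.311 0.24 ] tilt 47.1 beta 94 lip-C [ 0.05  -0.045] lipz 0.222 lowz 0.176 q3 -0.95 q4 1.38
2 [-0.037, -0.018, -0.021] 0 tcp [0.513 0.352 0.235] tilt 47.1 beta 94 lip-C [ 0.028 -0.005] lipz 0.217 lowz 0.171 q3 -0.91 q4 1.30
3 [-0.036, -0.018, -0.022] 0 tcp [0.491 0.391 0.23 ] tilt 47.1 beta 94 lip-C [0.005 0.034] lipz 0.212 lowz 0.166 q3 -0.87 q4 1.22
r [0.0, 0.007, 0.007] 0.1 tcp [0.5  0.39 0.23] tilt 47.1 beta 88 lip-C [0.008 0.034] lipz 0.204 lowz 0.164 q3 -0.86 q4 1.24
r [0.002, 0.011, 0.011] 0.17 tcp [0.515 0.384 0.23 ] tilt 47.1 beta 78 lip-C [0.011 0.033] lipz 0.192 lowz 0.152 q3 -0.86 q4 1.27
r [0.004, 0.012, 0.012] 0.17 tcp [0.53  0.375 0.23 ] tilt 47.1 beta 69 lip-C [0.015 0.031] lipz 0.179 lowz 0.140 q3 -0.86 q4 1.31
r [0.005, 0.011, 0.013] 0.17 tcp [0.543 0.363 0.23 ] tilt 47.1 beta 59 lip-C [0.019 0.029] lipz 0.167 lowz 0.130 q3 -0.87 q4 1.35
r [0.006, 0.011, 0.014] 0.17 tcp [0.554 0.348 0.229] tilt 47.1 beta 49 lip-C [0.023 0.026] lipz 0.156 lowz 0.122 q3 -0.89 q4 1.40
r [0.006, 0.009, 0.018] 0.17 tcp [0.564 0.33  0.23 ] tilt 47.1 beta 39 lip-C [0.027 0.022] lipz 0.148 lowz 0.116 q3 -0.91 q4 1.44
r [0.006, 0.008, 0.019] 0.17 tcp [0.572 0.31  0.23 ] tilt 47.1 beta 30 lip-C [0.03  0.017] lipz 0.140 lowz 0.113 q3 -0.93 q4 1.49
r [0.006, 0.007, 0.023] 0.17 tcp [0.576 0.285 0.23 ] tilt 47.1 beta 20 lip-C [0.033 0.01 ] lipz 0.135 lowz 0.111 q3 -0.96 q4 1.56
r [0.004, 0.005, 0.024] 0.17 tcp [0.579 0.26  0.23 ] tilt 47.1 beta 10 lip-C [0.035 0.003] lipz 0.131 lowz 0.112 q3 -0.98 q4 1.62
r [0.003, 0.001, 0.027] 0.17 tcp [0.575 0.234 0.232] tilt 47.0 beta 1 lip-C [ 0.034 -0.006] lipz 0.132 lowz 0.117 q3 -1.02 q4 1.67
```

Call:
move_arm(
  jaw=[1, 1, 1, 1, 1],
  offset=[
    [-0.037, -0.018, -0.022],
    [-0.037, -0.018, -0.022],
    [-0.037, -0.018, -0.021],
    [-0.036, -0.018, -0.022],
    [0, 0.007, 0.007],
  ],
  roll=[0, 0, 0, 0, 0.1],
)

```text
t: 19.18
eef_pos: [0.4984, 0.3969, 0.2305]
ee_rot: [-0.75, 0.027, -1.776]
force: [0.6, -0.3, -1.4]
width: 0.0098
```

Call:
move_arm(
  jaw=[1, 1, 1, 1, 1],
  offset=[
    [0.002, 0.011, 0.011],
    [0.004, 0.012, 0.012],
    [0.005, 0.011, 0.013],
    [0.006, 0.011, 0.014],
    [0.006, 0.009, 0.018],
  ],
  roll=[0.17, 0.17, 0.17, 0.17, 0.17],
)

```text
t: 19.8
eef_pos: [0.5652, 0.3319, 0.2313]
ee_rot: [-0.976, 0.606, -2.457]
force: [0.3, 0.5, -1.5]
width: 0.0099
```

Call:
move_arm(
  jaw=[1, 1, 1, 1],
  offset=[
    [0.006, 0.008, 0.019],
    [0.006, 0.007, 0.023],
    [0, 0, 0],
    [0, 0, 0],
  ],
  roll=[0.17, 0.17, 0, 0],
)

```text
t: 20.3
eef_pos: [0.577, 0.2877, 0.231]
ee_rot: [-1.219, 0.76, -2.839]
force: [-0.0, -0.1, -2.3]
width: 0.0097
```

Run:
```python
from s7 import *
import cv2
from h import st
st(); q=arm.get_state()["q"]; pr("now",np.zeros(3),0,q)
for n in("wrist","scene","top"):
    f=arm.grab_frame(n); cv2.imwrite(f"pics/{n}10.png",f["pixels"])
    if n!="wrist":
        for r in arm.landmark_of(f,"onion_a_mid"): print(n,r)
        for r in arm.landmark_of(f,"bowl"): print(n,r)
```

```text
t 20.3 p [0.577  0.2877 0.231 ] x [-0.692 -0.216 -0.689] y [ 0.72  -0.136 -0.681] q [ 0.843  0.101 -0.955  1.56  -0.679 -2.056] F [-0.01 -0.09 -2.33] M [0.608 2.715 0.024] w 0.0097
now [0.0, 0.0, 0.0] 0 tcp [0.577 0.286 0.23 ] tilt 47.1 beta 20 lip-C [0.033 0.011] lipz 0.135 lowz 0.111 q3 -0.95 q4 1.56
scene {'position': [0.4945, 0.2417, 0.0009], 'p': 0.71}
top {'position': [0.5105, 0.2734, 0.1201], 'p': 0.69}
top {'position': [0.4958, 0.2463, 0.0038], 'p': 0.89}
```

View pics/wrist10.png

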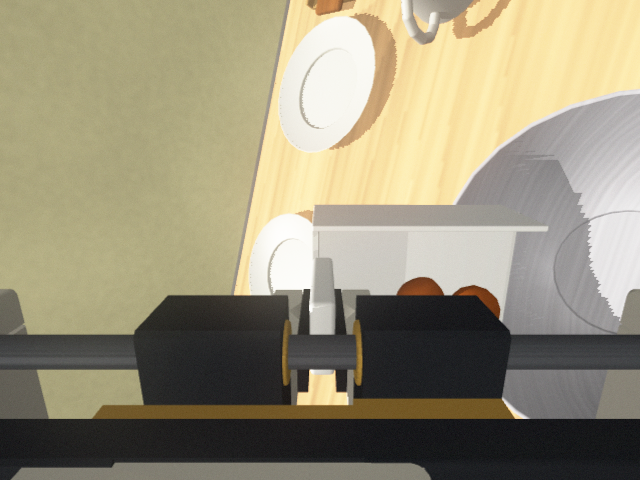

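View pics/scene10.png

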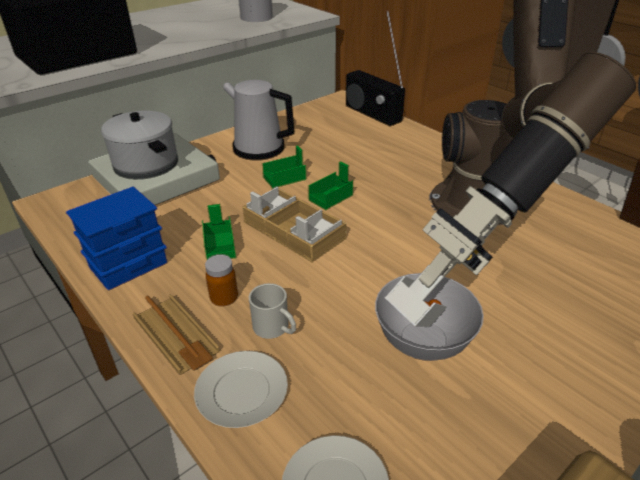

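View pics/top10.png

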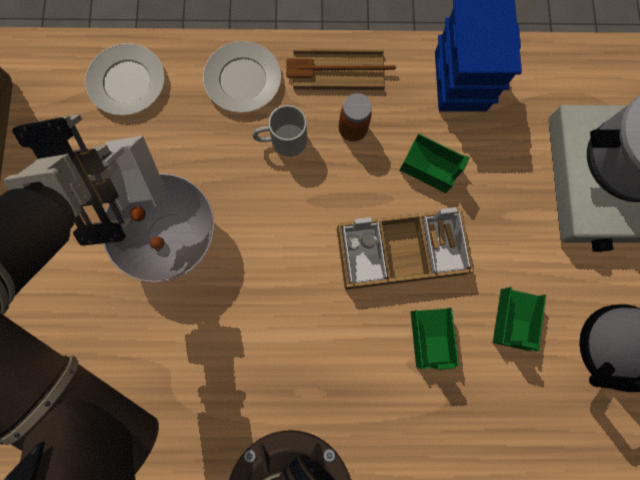

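The onions are rolling out: in the top view one is at (157,243) in or over the bowl and one at the lip (138,213). I'll finish the turn and hold.

Call:
move_arm(
  jaw=[1, 1, 1, 1, 1],
  offset=[
    [0.004, 0.004, 0.024],
    [0, 0, 0],
    [0, 0, 0],
    [0, 0, 0],
    [0, 0, 0],
  ],
  roll=[0.17, 0, 0, 0, 0],
)

```text
t: 21.28
eef_pos: [0.5778, 0.2631, 0.2302]
ee_rot: [-1.382, 0.804, -3.069]
force: [0.0, -0.9, -2.3]
width: 0.0101
```

Run:
```python
from s7 import *
import cv2
from h import st
st(); q=arm.get_state()["q"]; pr("now",np.zeros(3),0,q)
ims=[]
for n in("wrist","scene","top"):
    f=arm.grab_frame(n); im=f["pixels"]; cv2.imwrite(f"pics/{n}11.png",im); 
    if n=="top": im=im[100:340,20:340]
    elif n=="scene": im=im[200:440,280:600]
    else: im=cv2.resize(im,(320,240))
    ims.append(cv2.resize(im,(400,300)))
    if n!="wrist":
        for r in arm.landmark_of(f,"onion_a_mid"): print(n,r)
cv2.imwrite("pics/m11.png",np.vstack([np.hstack(ims[:2]),np.hstack([ims[2],ims[2]*0])]))
```

```text
t 21.27 p [0.5778 0.2631 0.2302] x [-0.692 -0.05  -0.72 ] y [ 0.719 -0.136 -0.681] q [ 0.777  0.075 -0.985  1.622 -0.646 -2.233] F [ 0.04 -0.92 -2.27] M [0.557 2.777 0.05 ] w 0.0101
now [0.0, 0.0, 0.0] 0 tcp [0.577 0.261 0.23 ] tilt 47.0 beta 10 lip-C [0.034 0.003] lipz 0.131 lowz 0.111 q3 -0.99 q4 1.62
scene {'position': [0.4935, 0.2776, 0.0165], 'p': 0.61}
top {'position': [0.4938, 0.2747, 0.0135], 'p': 0.61}
```

View pics/m11.png

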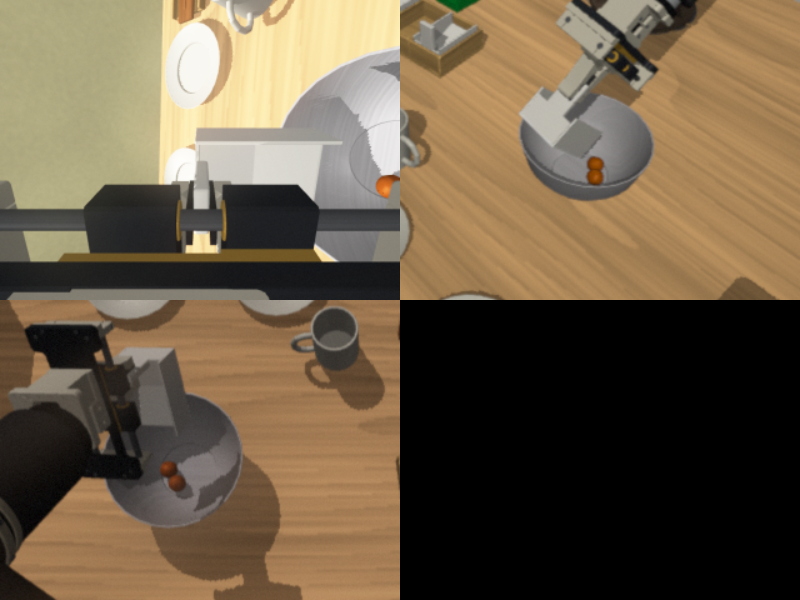

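Both onions lie near the bowl's centre, by both cameras, with the bin held tipped at 47° and empty. Next I'll search for a good place and push direction at the inner limit to level the tool again, clear of the bowl and organiser.

```bash
cat > s8.py <<'E'
from s7 import *
import itertools,sys
q0=arm.get_state()["q"]; x0,M0=fk(q0)
zmin=.105
def run(q,d,n):
    best=(tl(q),0,q)
    for i in range(n):
        x,M=fk(q); q=rows(q,[M.T@d],[0]); X=fk(q)[0]
        if X[2]<zmin or X[0]<.2 or abs(X[1])>.35: break
        if tl(q)<best[0]-.3: best=(tl(q),i+1,q)
    return best
res=[]
Mr=M0@R.from_rotvec([0,-1.6,0]).as_matrix()
for X in itertools.product((.4,.5,.6),(-.1,.0,.1,.2),(.3,.45)):
    q=q0
    for t in (.33,.67,1): q=solve(q,x0+(np.array(X)-x0)*t,Mr,.6)
    for el in (-75,-50,-25,0):
        for az in (150,180,210,240):
            e,a=np.radians(el),np.radians(az)
            d=.06*np.array([np.cos(a)*np.cos(e),np.sin(a)*np.cos(e),np.sin(e)])
            b=run(q,d,14); res.append((b[0],b[1],X,el,az,tl(q),b[2]))
res.sort(key=lambda r:r[0])
for r in res[:12]: print(round(r[0],1),r[1:5],round(r[5],1),info(r[6]))
E
time python3 s8.py
```

```text
14.0 (14, (0.6, 0.0, 0.3), -50, 180) 45.7 (array([0.278, 0.124, 0.112]), 'tilt', np.float64(14.0), 'dir', np.float64(-51.8), 'yaw', np.float64(-92.9), 'q', array([ 1.41, -0.2 , -1.02,  0.22, -0.93, -0.02]))
19.5 (11, (0.6, 0.1, 0.3), -50, 210) 47.0 (array([ 0.463, -0.013,  0.121]), 'tilt', np.float64(19.5), 'dir', np.float64(-34.2), 'yaw', np.float64(-94.1), 'q', array([ 0.6 , -0.04, -1.02,  0.64, -0.55,  0.39]))
20.6 (11, (0.5, 0.0, 0.45), -75, 180) 47.0 (array([0.48 , 0.031, 0.132]), 'tilt', np.float64(20.6), 'dir', np.float64(-17.6), 'yaw', np.float64(-91.0), 'q', array([ 0.63, -0.06, -1.02,  0.66, -0.48,  0.36]))
21.1 (12, (0.5, 0.2, 0.3), -50, 240) 46.8 (array([ 0.458, -0.023,  0.115]), 'tilt', np.float64(21.1), 'dir', np.float64(-47.7), 'yaw', np.float64(-96.8), 'q', array([ 0.62, -0.  , -1.02,  0.67, -0.62,  0.3 ]))
21.4 (11, (0.5, -0.1, 0.3), -50, 150) 44.2 (array([ 0.318, -0.063,  0.122]), 'tilt', np.float64(21.4), 'dir', np.float64(27.9), 'yaw', np.float64(-82.7), 'q', array([ 0.38, -0.4 , -1.02, -0.07, -0.58,  1.34]))
22.2 (8, (0.5, 0.0, 0.3), -75, 180) 43.9 (array([0.521,
[... 752 characters left out ...]
.02,  1.06, -0.13,  0.4 ]))
24.5 (13, (0.5, 0.2, 0.45), -50, 240) 47.0 (array([ 0.347, -0.21 ,  0.173]), 'tilt', np.float64(24.5), 'dir', np.float64(-13.8), 'yaw', np.float64(-91.4), 'q', array([ 0.07, -0.36, -1.02,  0.26, -0.52,  1.3 ]))
24.8 (11, (0.4, 0.0, 0.3), -25, 210) 44.8 (array([ 0.211, -0.244,  0.233]), 'tilt', np.float64(24.8), 'dir', np.float64(-27.7), 'yaw', np.float64(-94.9), 'q', array([ 0.23, -0.81, -1.02,  0.32, -1.05,  1.17]))
25.0 (10, (0.6, 0.0, 0.45), -75, 240) 47.0 (array([ 0.588, -0.113,  0.109]), 'tilt', np.float64(25.0), 'dir', np.float64(-19.0), 'yaw', np.float64(-92.0), 'q', array([-0.18,  0.13, -1.02,  1.67, -0.07,  0.09]))
real	2m4.436s
user	2m1.983s
sys	0m0.154s
```

Run:
```python
from seq import *
q=arm.get_state()["q"]; x,_=fk(q)
q=seq([((0,0,.03),0)]*3+[((-.0,-.0,.03),-.1)],q)
x,_=fk(q); D=np.array([.5,0.01,.42])-x
q=seq([(D/12,-.175)]*12,q)
d=np.array([-.0155,0,-.058])
q=seq([(d,0)]*12,q)
```

```text
0 [-0.022, -0.02, 0.004] 0 -> [0.578 0.261 0.26 ] tilt 47.0 vmax 0.37
1 [-0.022, -0.02, 0.004] 0 -> [0.578 0.261 0.29 ] tilt 47.0 vmax 0.32
2 [-0.022, -0.02, 0.004] 0 -> [0.579 0.261 0.32 ] tilt 47.0 vmax 0.27
3 [-0.022, -0.02, 0.004] -0.1 -> [0.58 0.26 0.35] tilt 47.0 vmax 0.48
(array([0.58, 0.26, 0.35]), 'tilt', np.float64(47.0), 'dir', np.float64(-10.7), 'yaw', np.float64(-168.0), 'q', array([ 0.97, -0.04, -0.8 ,  1.16, -0.82, -1.72]))
0 [0.004, -0.006, 0.022] -0.175 -> [0.573 0.239 0.355] tilt 47.0 vmax 0.51
1 [0.007, -0.006, 0.021] -0.175 -> [0.566 0.218 0.361] tilt 47.0 vmax 0.52
2 [0.011, -0.006, 0.019] -0.175 -> [0.559 0.197 0.367] tilt 47.0 vmax 0.53
3 [0.014, -0.006, 0.017] -0.175 -> [0.553 0.176 0.373] tilt 47.0 vmax 0.53
4 [0.017, -0.006, 0.014] -0.175 -> [0.546 0.155 0.379] tilt 47.0 vmax 0.54
5 [0.019, -0.006, 0.011] -0.175 -> [0.539 0.134 0.385] tilt 47.0 vmax 0.55
6 [0.021, -0.006, 0.008] -0.175 -> [0.532 0.113 0.391] tilt 47.0 vmax 0.56
7 [0.022, -0.006, 0.004] -0.175 -> [0.525 0.091 0.397] tilt 47.0 vmax 0.57
8 [0.022, -0.006, 0.0] -0.175 -> [0.519 0.07  0.402] tilt
[... 726 characters left out ...]
[0.477 0.024 0.281] tilt 35.6 vmax 0.13
5 [-0.032, 0.038, -0.033] 0 -> [0.477 0.029 0.256] tilt 32.9 vmax 0.16
6 [-0.031, 0.041, -0.032] 0 -> [0.478 0.034 0.23 ] tilt 30.2 vmax 0.18
7 [-0.03, 0.043, -0.03] 0 -> [0.48  0.039 0.202] tilt 27.6 vmax 0.20
8 [-0.028, 0.045, -0.029] 0 -> [0.482 0.044 0.173] tilt 25.0 vmax 0.22
9 [-0.027, 0.046, -0.027] 0 -> [0.484 0.05  0.143] tilt 22.4 vmax 0.24
10 [-0.026, 0.048, -0.025] 0 -> [0.487 0.056 0.111] tilt 19.9 vmax 0.26
11 [-0.024, 0.05, -0.023] 0 -> [0.49  0.062 0.077] tilt 17.4 vmax 0.27
(array([0.49 , 0.062, 0.077]), 'tilt', np.float64(17.4), 'dir', np.float64(-25.3), 'yaw', np.float64(-57.4), 'q', array([ 0.64,  0.1 , -1.02,  0.74, -0.4 ,  0.85]))
```

```bash
cat > s9.py <<'E'
from seq import *
q=arm.get_state()["q"]
import io,contextlib
with contextlib.redirect_stdout(io.StringIO()):
    q1=seq([((0,0,.03),0)]*3+[((-.0,-.0,.03),-.1)],q)
x,M=fk(q1); M2=M@R.from_rotvec([0,-2.1,0]).as_matrix()
for X in ((.4,.05,.5),(.35,.1,.5),(.3,.15,.5),(.35,0,.55),(.4,.15,.5),(.45,.1,.45),(.35,.2,.45)):
    qq=q1
    for t in np.linspace(.2,1,5): qq=solve(qq,x+(np.array(X)-x)*t,M@R.from_rotvec([0,-2.1*t,0]).as_matrix(),.6)
    for el in (-60,-75,-90):
      for az in (160,190,220):
        e,a=np.radians(el),np.radians(az); d=.06*np.array([np.cos(a)*np.cos(e),np.sin(a)*np.cos(e),np.sin(e)])
        z=qq;n=0
        while n<26:
            xx,MM=fk(z); z2=rows(z,[MM.T@d],[0])
            if fk(z2)[0][2]<.1: break
            z=z2;n+=1
        if tl(z)<17: print(X,el,az,n,info(qq)[2],info(z))
E
python3 s9.py
```

```text
(0.35, 0, 0.55) -60 220 26 46.2 (array([-0.027, -0.29 ,  0.113]), 'tilt', np.float64(6.4), 'dir', np.float64(-53.5), 'yaw', np.float64(-56.8), 'q', array([ 0.56, -1.43, -1.02,  0.12, -1.97,  1.64]))
```

Call:
move_arm(
  jaw=[1, 1, 1, 1, 1],
  offset=[
    [-0.022, -0.02, 0.004],
    [-0.022, -0.02, 0.004],
    [-0.022, -0.02, 0.004],
    [-0.022, -0.02, 0.004],
    [0.004, -0.006, 0.022],
  ],
  roll=[0, 0, 0, -0.1, -0.175],
)

```text
t: 22.15
eef_pos: [0.5736, 0.2425, 0.3583]
ee_rot: [-1.129, 0.719, -2.703]
force: [-0.9, -0.7, -1.1]
width: 0.0098
```

Call:
move_arm(
  jaw=[1, 1, 1, 1, 1],
  offset=[
    [0.007, -0.006, 0.021],
    [0.011, -0.006, 0.019],
    [0.014, -0.006, 0.017],
    [0.017, -0.006, 0.014],
    [0.019, -0.006, 0.011],
  ],
  roll=[-0.175, -0.175, -0.175, -0.175, -0.175],
)

```text
t: 22.78
eef_pos: [0.5389, 0.1348, 0.3854]
ee_rot: [-0.764, 0.173, -1.922]
force: [0.2, 0.2, -0.5]
width: 0.0099
```

Call:
move_arm(
  jaw=[1, 1, 1, 1, 1],
  offset=[
    [0.021, -0.006, 0.008],
    [0.022, -0.006, 0.004],
    [0.022, -0.006, 0],
    [0.022, -0.006, -0.004],
    [0.021, -0.006, -0.007],
  ],
  roll=[-0.175, -0.175, -0.175, -0.175, -0.175],
)

```text
t: 23.4
eef_pos: [0.5051, 0.0286, 0.4151]
ee_rot: [-0.859, -0.451, -1.291]
force: [0.2, -0.2, -1.4]
width: 0.0095
```

Run:
```python
from seq import *
from s7 import lipinfo
from h import st
st(); q=arm.get_state()["q"]; print(info(q))
q=seq([((-.006,-.021,.006),-.175)],q)
d=np.array([-.0155,0,-.058])
for i in range(11): q=seq([(d,0)],q); print("   low",round(lipinfo(q)[2],3),np.round(lipinfo(q)[4],3))
```

```text
t 23.4 p [0.5051 0.0286 0.4151] x [ 0.249 -0.865  0.436] y [ 0.719 -0.137 -0.682] q [ 0.795 -0.455 -0.917  0.957 -0.841  0.654] F [ 0.16 -0.24 -1.36] M [0.456 2.686 0.033] w 0.0095
(array([0.504, 0.028, 0.414]), 'tilt', np.float64(47.0), 'dir', np.float64(-10.8), 'yaw', np.float64(-74.0), 'q', array([ 0.8 , -0.45, -0.92,  0.96, -0.84,  0.65]))
0 [0.019, -0.006, -0.011] -0.175 -> [0.498 0.007 0.42 ] tilt 47.0 vmax 0.60
(array([0.498, 0.007, 0.42 ]), 'tilt', np.float64(47.0), 'dir', np.float64(-10.8), 'yaw', np.float64(-65.0), 'q', array([ 0.77, -0.49, -0.91,  0.93, -0.84,  0.89]))
0 [-0.036, 0.028, -0.038] 0 -> [0.485 0.008 0.371] tilt 46.4 vmax 0.28
(array([0.485, 0.008, 0.371]), 'tilt', np.float64(46.4), 'dir', np.float64(-10.9), 'yaw', np.float64(-64.7), 'q', array([ 0.75, -0.49, -1.02,  1.  , -0.77,  0.79]))
   low 0.313 [ 0.543 -0.038  0.359]
0 [-0.036, 0.029, -0.038] 0 -> [0.482 0.011 0.35 ] tilt 43.7 vmax 0.12
(array([0.482, 0.011, 0.35 ]), 'tilt', np.float64(43.7), 'dir', np.float64(-11.5), 'yaw', np.float64(-63.6), 'q', array([ 0.77, -0.46, -1.02,  0.95, -0.77,  0.8 ]))
   lo
[... 1767 characters left out ...]
, np.float64(25.0), 'dir', np.float64(-18.2), 'yaw', np.float64(-58.2), 'q', array([ 0.71, -0.13, -1.02,  0.73, -0.57,  0.86]))
   low 0.112 [ 0.529 -0.003  0.139]
0 [-0.027, 0.046, -0.027] 0 -> [0.484 0.05  0.143] tilt 22.4 vmax 0.23
(array([0.484, 0.05 , 0.143]), 'tilt', np.float64(22.4), 'dir', np.float64(-20.1), 'yaw', np.float64(-57.8), 'q', array([ 0.68, -0.06, -1.02,  0.72, -0.52,  0.87]))
   low 0.082 [0.53  0.002 0.107]
0 [-0.026, 0.048, -0.025] 0 -> [0.487 0.056 0.111] tilt 19.9 vmax 0.26
(array([0.487, 0.056, 0.111]), 'tilt', np.float64(19.9), 'dir', np.float64(-22.4), 'yaw', np.float64(-57.4), 'q', array([ 0.66,  0.02, -1.02,  0.72, -0.46,  0.86]))
   low 0.05 [0.53  0.008 0.072]
```

Call:
move_arm(
  jaw=[1, 1, 1, 1, 1],
  offset=[
    [0.019, -0.006, -0.011],
    [-0.036, 0.028, -0.038],
    [-0.036, 0.029, -0.038],
    [-0.035, 0.031, -0.037],
    [-0.034, 0.034, -0.036],
  ],
  roll=[-0.175, 0, 0, 0, 0],
)

```text
t: 24.02
eef_pos: [0.4775, 0.0231, 0.3068]
ee_rot: [-1.083, -0.475, -1.081]
force: [-0.6, -0.3, -0.8]
width: 0.0098
```

Call:
move_arm(
  jaw=[1, 1, 1, 1, 1],
  offset=[
    [-0.033, 0.036, -0.034],
    [-0.032, 0.038, -0.033],
    [-0.031, 0.041, -0.032],
    [-0.03, 0.043, -0.03],
    [-0.029, 0.045, -0.028],
  ],
  roll=[0, 0, 0, 0, 0],
)

```text
t: 24.65
eef_pos: [0.4805, 0.0533, 0.1763]
ee_rot: [-1.293, -0.346, -1.024]
force: [-0.2, 0.6, -1.2]
width: 0.0096
```

```bash
cat > s10.py <<'E'
from seq import *
from s7 import lipinfo
q=arm.get_state()["q"]; print(info(q),"low",lipinfo(q)[2])
def gr(q,nmax,lowmin,az=range(120,261,20),els=(-90,-70,-50,-30,-10,0)):
    log=[]
    for n in range(nmax):
        best=None; x,M=fk(q)
        for el in els:
          for a in az:
            e,A=np.radians(el),np.radians(a); d=.06*np.array([np.cos(A)*np.cos(e),np.sin(A)*np.cos(e),np.sin(e)])
            o=np.round(M.T@d,3); z=rows(q,[o],[0]); X=fk(z)[0]
            if lipinfo(z)[2]<lowmin or not(.25<X[0]<.62) or not -.05<X[1]<.16: continue
            if best is None or tl(z)<best[0]: best=(tl(z),z,o,el,a)
        if best is None or best[0]>tl(q)-.2: break
        q=best[1]; log.append((best[3],best[4],best[2].tolist(),round(best[0],1),np.round(fk(q)[0],3).tolist(),round(lipinfo(q)[2],3)))
    return q,log
if __name__=="__main__":
    x,M=fk(q)
    for X in (x,(.45,.1,.2),(.42,.12,.2),(.38,.1,.2),(.40,.05,.2),(.36,.05,.2)):
        qq=solve(q,np.array(X),M,.6); z,l=gr(qq,14,.02); print("START",np.round(X,3),info(qq)); 
        for e in l[-3:]: print("   ",len(l),e)
E
time python3 s10.py
```

```text
(array([0.48 , 0.053, 0.176]), 'tilt', np.float64(25.2), 'dir', np.float64(-18.6), 'yaw', np.float64(-58.7), 'q', array([ 0.74, -0.13, -1.02,  0.73, -0.59,  0.83])) low 0.1146168560331253
START [0.48  0.053 0.176] (array([0.48 , 0.053, 0.176]), 'tilt', np.float64(25.2), 'dir', np.float64(-18.6), 'yaw', np.float64(-58.7), 'q', array([ 0.74, -0.13, -1.02,  0.73, -0.59,  0.83]))
    10 (-30, 200, [-0.015, 0.027, -0.051], np.float64(4.8), [0.309, -0.02, 0.086], np.float64(0.03))
    10 (-30, 200, [-0.014, 0.029, -0.051], np.float64(2.8), [0.284, -0.04, 0.081], np.float64(0.024))
    10 (0, 140, [-0.057, -0.002, -0.017], np.float64(2.5), [0.252, 0.0, 0.096], np.float64(0.038))
START [0.45 0.1  0.2 ] (array([0.45, 0.1 , 0.2 ]), 'tilt', np.float64(25.2), 'dir', np.float64(-18.6), 'yaw', np.float64(-58.7), 'q', array([ 0.95, -0.19, -0.97,  0.64, -0.76,  0.75]))
    10 (-30, 200, [-0.016, 0.027, -0.051], np.float64(6.2), [0.323, -0.014, 0.08], np.float64(0.023))
    10 (-10, 200, [-0.014, 0.009, -0.058], np.float64(4.7), [0.287, -0.034, 0.091], np.float64(0.034))
    10 (-30, 180, [-0.031, 0.
[... 1389 characters left out ...]
], np.float64(4.2), [0.307, -0.045, 0.079], np.float64(0.022))
    9 (-10, 180, [-0.033, 0.008, -0.049], np.float64(2.7), [0.268, -0.046, 0.091], np.float64(0.034))
START [0.36 0.05 0.2 ] (array([0.367, 0.055, 0.219]), 'tilt', np.float64(23.9), 'dir', np.float64(-19.9), 'yaw', np.float64(-58.5), 'q', array([ 1.2 , -0.44, -1.02,  0.49, -1.04,  0.7 ]))
    9 (-50, 200, [-0.016, 0.043, -0.039], np.float64(6.7), [0.333, -0.012, 0.078], np.float64(0.022))
    9 (-10, 200, [-0.014, 0.009, -0.058], np.float64(5.2), [0.297, -0.032, 0.089], np.float64(0.032))
    9 (-30, 180, [-0.031, 0.028, -0.043], np.float64(4.0), [0.27, -0.031, 0.087], np.float64(0.029))
real	1m22.050s
user	1m22.382s
sys	0m0.081s
```

```bash
cat > s11.py <<'E'
from seq import *
from s7 import lipinfo
import sys
q=arm.get_state()["q"]; print(info(q),"low",lipinfo(q)[2])
N=int(sys.argv[1]); roll=float(sys.argv[2]); nr=int(sys.argv[3]); lowmin=.022
for n in range(N):
    best=None; x,M=fk(q); r=roll if n<nr else 0
    for el in (-90,-70,-50,-30,-10,0):
      for a in range(120,261,20):
        e,A=np.radians(el),np.radians(a); d=.06*np.array([np.cos(A)*np.cos(e),np.sin(A)*np.cos(e),np.sin(e)])
        o=np.round(M.T@d,3); z=rows(q,[o],[r]); X=fk(z)[0]
        if lipinfo(z)[2]<lowmin or not(.25<X[0]<.62) or not -.04<X[1]<.16: continue
        if best is None or tl(z)<best[0]: best=(tl(z),z,o,el,a)
    if best is None or best[0]>tl(q)-.2: break
    v=(np.abs(best[1]-q)*8/np.array([2.39,2.39,3.01,3.14,3.14,3.14])).max()
    q=best[1]; print(best[2].tolist(),r,"tilt %.1f"%best[0],np.round(fk(q)[0],3),"low %.3f v %.2f"%(lipinfo(q)[2],v),"bin",np.round(lipinfo(q)[4],3))
print(info(q))
E
python3 s11.py 12 -0.17 6
```

```text
(array([0.48 , 0.053, 0.176]), 'tilt', np.float64(25.2), 'dir', np.float64(-18.6), 'yaw', np.float64(-58.7), 'q', array([ 0.74, -0.13, -1.02,  0.73, -0.59,  0.83])) low 0.1146168560331253
[-0.023, 0.029, -0.048] -0.17 tilt 22.6 [0.462 0.045 0.159] low 0.100 v 0.55 bin [0.513 0.003 0.125]
[-0.029, 0.031, -0.042] -0.17 tilt 19.9 [0.445 0.038 0.143] low 0.085 v 0.58 bin [0.5   0.001 0.106]
[-0.035, 0.034, -0.036] -0.17 tilt 17.2 [0.429 0.029 0.125] low 0.070 v 0.59 bin [0.487 0.    0.086]
[-0.039, 0.036, -0.029] -0.17 tilt 14.4 [0.414 0.02  0.107] low 0.050 v 0.61 bin [ 0.473 -0.001  0.065]
[-0.041, 0.038, -0.022] -0.17 tilt 11.7 [0.4   0.009 0.087] low 0.028 v 0.64 bin [ 0.458 -0.003  0.041]
[-0.056, 0.02, -0.005] -0.17 tilt 9.2 [0.37  0.013 0.082] low 0.022 v 0.51 bin [0.427 0.01  0.033]
[-0.057, 0.005, -0.018] 0 tilt 7.2 [ 0.333 -0.006  0.092] low 0.033 v 0.30 bin [ 0.388 -0.009  0.041]
[-0.052, 0.027, -0.014] 0 tilt 4.9 [ 0.308 -0.023  0.087] low 0.029 v 0.23 bin [ 0.361 -0.026  0.034]
[-0.053, 0.027, 0.004] 0 tilt 3.0 [ 0.281 -0.022  0.084] low 0.026 v 0.16 bin [ 0.332 -0.024  0.028]
(array([ 0.281, -0.022,  0.084]), 'tilt', np.float64(3.0), 'dir', np.float64(-79.3), 'yaw', np.float64(1.7), 'q', array([ 0.75, -0.22, -1.02,  0.06, -0.8 ,  2.38]))
```

Call:
move_arm(
  jaw=[1, 1, 1, 1, 1],
  offset=[
    [-0.023, 0.029, -0.048],
    [-0.029, 0.031, -0.042],
    [-0.035, 0.034, -0.036],
    [-0.039, 0.036, -0.029],
    [-0.041, 0.036, -0.022],
  ],
  roll=[-0.17, -0.17, -0.17, -0.17, -0.17],
)

```text
t: 25.28
eef_pos: [0.3979, 0.0116, 0.0914]
ee_rot: [-1.653, -0.187, -0.122]
force: [-1.1, -0.6, -1.8]
width: 0.0102
```

```bash
python3 s11.py 6 -0.15 1
```

```text
(array([0.398, 0.011, 0.091]), 'tilt', np.float64(11.7), 'dir', np.float64(-30.9), 'yaw', np.float64(-7.0), 'q', array([ 0.72, -0.07, -1.02,  0.36, -0.59,  2.  ])) low 0.0328970858013378
[-0.051, 0.023, -0.022] -0.15 tilt 9.3 [ 0.37  -0.005  0.085] low 0.026 v 0.60 bin [ 0.427 -0.009  0.036]
[-0.057, 0.005, -0.018] 0 tilt 7.2 [ 0.333 -0.024  0.095] low 0.036 v 0.29 bin [ 0.388 -0.028  0.044]
[-0.055, 0.025, 0.003] 0 tilt 4.8 [ 0.305 -0.025  0.091] low 0.033 v 0.18 bin [ 0.358 -0.027  0.038]
[-0.054, 0.027, 0.003] 0 tilt 2.7 [ 0.277 -0.024  0.088] low 0.030 v 0.16 bin [ 0.328 -0.026  0.032]
[-0.052, 0.029, 0.002] 0 tilt 2.3 [ 0.251 -0.025  0.085] low 0.025 v 0.15 bin [ 0.3   -0.025  0.028]
(array([ 0.251, -0.025,  0.085]), 'tilt', np.float64(2.3), 'dir', np.float64(-135.4), 'yaw', np.float64(0.9), 'q', array([ 0.77, -0.27, -1.02,  0.  , -0.86,  2.39]))
```

Call:
move_arm(
  jaw=[1, 1, 1, 1, 1],
  offset=[
    [-0.051, 0.023, -0.022],
    [-0.057, 0.005, -0.018],
    [-0.055, 0.025, 0.003],
    [-0.054, 0.027, 0.003],
    [0, 0, 0],
  ],
  roll=[-0.15, 0, 0, 0, 0],
)

```text
t: 25.9
eef_pos: [0.2769, -0.0206, 0.0903]
ee_rot: [-1.615, -0.014, 0.011]
force: [-0.2, 0.6, -0.9]
width: 0.0097
```

Run:
```python
from seq import *
from s7 import lipinfo
from h import st,tilt,plan
import cv2
st();print(tilt()); q=arm.get_state()["q"]; print(lipinfo(q)[2],lipinfo(q)[4])
f=arm.grab_frame("top"); cv2.imwrite("pics/top12.png",f["pixels"])
plan([.46,-.005,.12],0,5)
```

```text
t 25.9 p [ 0.2769 -0.0206  0.0903] x [1.    0.011 0.014] y [ 0.014 -0.044 -0.999] q [ 0.767 -0.25  -1.016  0.056 -0.825  2.347] F [-0.2   0.62 -0.93] M [ 0.092 -0.122  0.067] w 0.0097
(np.float64(2.63), np.float64(-72.1))
0.03302297974671031 [ 0.32773063 -0.02247149  0.03532137]
from [ 0.2778 -0.0204  0.0904] yaw 0.69 dyaw -0.69 row mm 37.05249515244668
0 [ 0.0366 -0.0055  0.0024] 0.0024
1 [ 0.0366 -0.0055  0.0025] 0.0024
2 [ 0.0366 -0.0055  0.0026] 0.0024
3 [ 0.0365 -0.0055  0.0027] 0.0024
4 [ 0.0365 -0.0055  0.0028] 0.0024
```

View pics/top12.png

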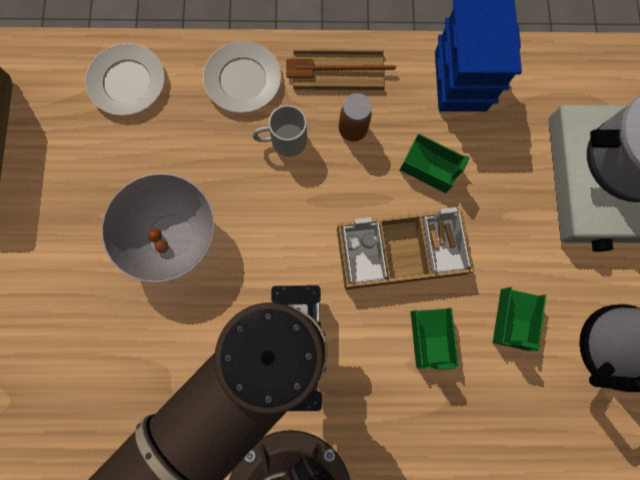

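The tool is level again to 2.6°. The top view shows both onions in the bowl at (154,235) and (161,245). Now I'll carry the bin to the bare counter and lower it.

Call:
move_arm(
  jaw=[1, 1, 1, 1, 1],
  offset=[
    [0.02, -0.012, 0.002],
    [0.04, -0.01, 0.004],
    [0.045, 0, 0.005],
    [0.045, 0, 0.005],
    [0.032, 0, 0.003],
  ],
  roll=[0, 0, 0, 0, 0],
)

```text
t: 26.58
eef_pos: [0.4614, 0.0011, 0.113]
ee_rot: [-1.617, -0.013, 0.011]
force: [-0.3, -0.2, -0.9]
width: 0.0101
```

Call:
move_arm(
  jaw=[1, 1, 1, 1],
  offset=[
    [0, 0.01, 0],
    [0, 0.015, 0],
    [0, 0.01, 0],
    [0, 0, 0],
  ],
  roll=[0, 0, 0, 0],
)

```text
t: 27.08
eef_pos: [0.4585, -0.0007, 0.0779]
ee_rot: [-1.617, -0.012, 0.012]
force: [-0.4, -0.4, -0.3]
width: 0.0099
```

Run:
```python
from s7 import *
from h import st,tilt
import cv2
st();print(tilt()); q=arm.get_state()["q"]; print(lipinfo(q)[2],lipinfo(q)[4])
f=arm.grab_frame("scene"); cv2.imwrite("pics/s13.png",cv2.resize(f["pixels"][150:330,230:470],None,fx=3,fy=3))
```

```text
t 27.07 p [ 0.4585 -0.0007  0.0779] x [1.    0.012 0.012] y [ 0.012 -0.046 -0.999] q [ 0.472  0.157 -0.687  0.069 -0.739  2.63 ] F [-0.36 -0.42 -0.34] M [ 0.105 -0.021 -0.026] w 0.0099
(np.float64(2.73), np.float64(-75.3))
0.0205699219082948 [ 0.50924325 -0.00268008  0.02284185]
```

View pics/s13.png

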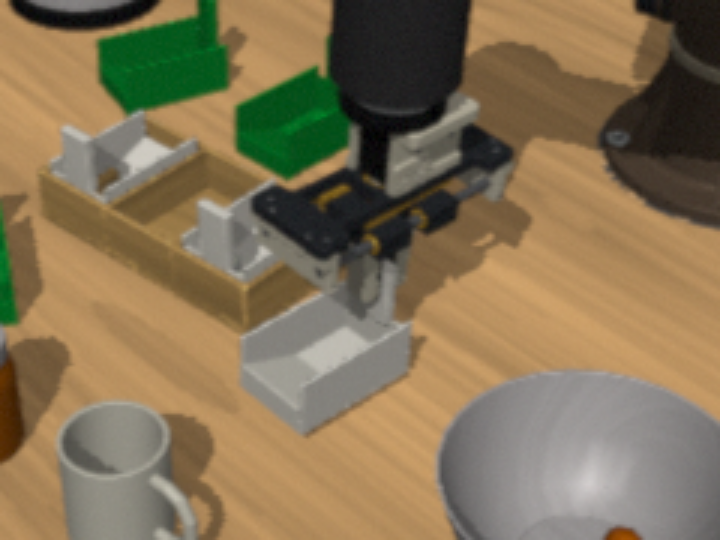

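Call:
move_arm(
  jaw=[1, 1, 1, 1],
  offset=[
    [0, 0.005, 0],
    [0, 0.006, 0],
    [0, 0.004, 0],
    [0, 0, 0],
  ],
  roll=[0, 0, 0, 0],
  grip_force=12,
)

```text
t: 27.62
eef_pos: [0.4595, -0.001, 0.0634]
ee_rot: [-1.616, -0.013, 0.011]
force: [0.1, 0.7, -1.1]
width: 0.0099
```

Call:
move_arm(
  jaw=[1, 1, 1, 1],
  offset=[
    [0, 0.002, 0],
    [0, 0.002, 0],
    [0, 0.0015, 0],
    [0, 0, 0],
  ],
  roll=[0, 0, 0, 0],
  grip_force=6,
)

```text
t: 28.12
eef_pos: [0.4598, -0.0016, 0.0588]
ee_rot: [-1.617, -0.014, 0.012]
force: [-1.9, -3.2, 5.9]
width: 0.0103
```

Run:
```python
from s7 import *
from h import st
st(); q=arm.get_state()["q"]; print(lipinfo(q)[2])
```

```text
t 28.12 p [ 0.4598 -0.0016  0.0588] x [1.    0.012 0.014] y [ 0.014 -0.046 -0.999] q [ 0.469  0.188 -0.71   0.075 -0.683  2.626] F [-1.92 -3.17  5.91] M [-1.231  0.452  0.018] w 0.0103
0.0015222216506499617
```

The bin is touching the counter (force +5.9 N). I'll release gently and retreat upward.

Call:
move_arm(
  jaw=[1, 1, 0.6, 0.5, 0.4],
  offset=[
    [0, 0, 0],
    [0, 0, 0],
    [0, 0, 0],
    [0, 0, 0],
    [0, 0, 0],
  ],
  roll=[0, 0, 0, 0, 0],
  grip_force=3,
)

```text
t: 28.75
eef_pos: [0.4596, -0.0011, 0.058]
ee_rot: [-1.616, -0.013, 0.011]
force: [-0.3, 0.5, 0.4]
width: 0.0346
```

Run:
```python
from h import *
st()
f=arm.grab_frame("scene"); cv2.imwrite("pics/s14.png",cv2.resize(f["pixels"][150:330,230:470],None,fx=3,fy=3))
f=arm.grab_frame("wrist"); cv2.imwrite("pics/w14.png",f["pixels"])
```

```text
t 28.75 p [ 0.4596 -0.0011  0.058 ] x [1.    0.011 0.013] y [ 0.014 -0.045 -0.999] q [ 0.469  0.189 -0.71   0.074 -0.681  2.626] F [-0.26  0.54  0.39] M [ 0.045 -0.068 -0.028] w 0.0346
```

View pics/s14.png

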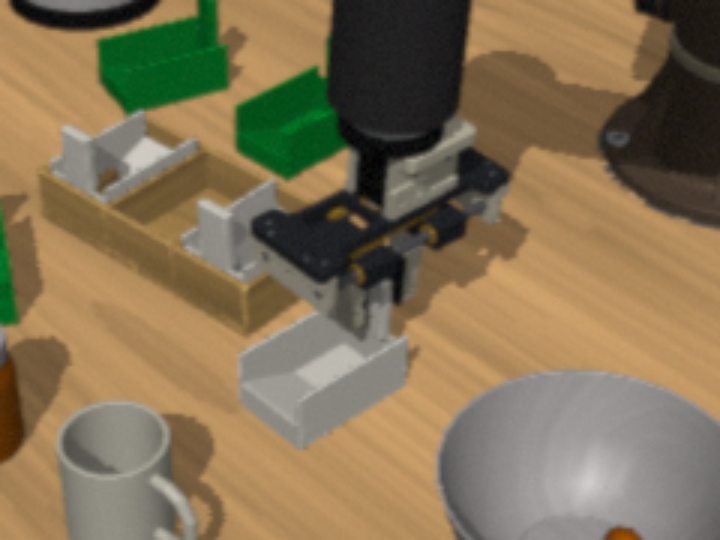

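View pics/w14.png

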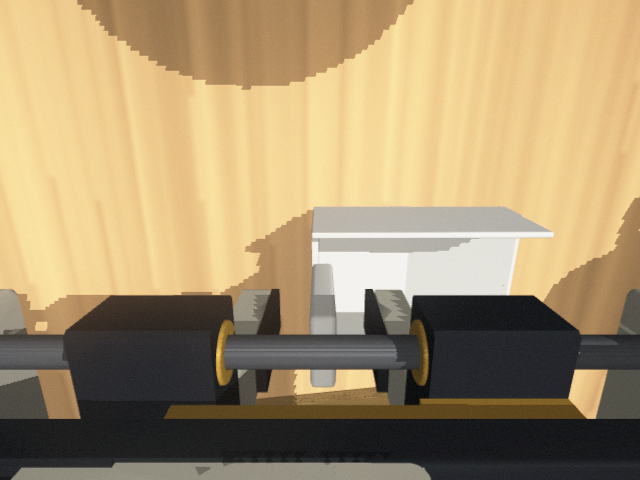

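The bin stands flat and free, with the tab (column 323) clear of both pads. I'll retreat upward.

Call:
move_arm(
  jaw=[0.4, 0.4, 0.4, 0.4, 0.4],
  offset=[
    [0, -0.02, 0],
    [0, -0.04, 0],
    [0, -0.06, 0],
    [0, -0.06, 0],
    [0, -0.03, 0],
  ],
  roll=[0, 0, 0, 0, 0],
)

```text
t: 29.48
eef_pos: [0.4576, 0.0087, 0.2715]
ee_rot: [-1.614, -0.018, 0.012]
force: [0.2, 0.4, -0.9]
width: 0.0527
```

Call:
move_arm(
  jaw=[0.4, 0.4, 0.4, 0.4],
  offset=[
    [-0.03, -0.03, 0],
    [-0.03, -0.03, 0],
    [0, 0, 0],
    [0, 0, 0],
  ],
  roll=[0, 0, 0, 0],
)

```text
t: 29.98
eef_pos: [0.3958, 0.0105, 0.3268]
ee_rot: [-1.616, -0.013, 0.012]
force: [-0.9, -0.1, -0.9]
width: 0.0527
```

Run:
```python
from h import *
st()
ims=[]
for n in ("scene","top"):
    f=arm.grab_frame(n); cv2.imwrite(f"pics/{n}15.png",f["pixels"])
    for th in ("bin","bowl","onion_a_mid"):
        for r in arm.landmark_of(f,th): print(n,th,np.round(r["position"],3),round(r["p"],2))
    ims.append(f["pixels"][160:380,230:500] if n=="scene" else f["pixels"][160:380,80:350])
cv2.imwrite("pics/m15.png",cv2.resize(np.hstack(ims),None,fx=1.45,fy=1.45))
```

```text
t 29.98 p [0.3958 0.0105 0.3268] x [1.    0.012 0.013] y [ 0.014 -0.045 -0.999] q [ 0.581 -0.191 -0.395  0.046 -1.381  2.563] F [-0.95 -0.12 -0.93] M [ 0.069 -0.108  0.006] w 0.0527
scene bin [ 0.324 -0.448  0.003] 0.94
scene bin [ 0.507 -0.003  0.001] 0.91
scene bin [ 0.648 -0.29   0.007] 0.69
scene bowl [0.494 0.244 0.004] 0.73
scene onion_a_mid [0.495 0.275 0.02 ] 0.6
top bin [ 0.514 -0.    -0.002] 0.79
top bin [ 0.322 -0.45   0.   ] 0.78
top bin [ 0.641 -0.295 -0.001] 0.72
top bin [ 0.292 -0.277  0.003] 0.57
```

View pics/m15.png

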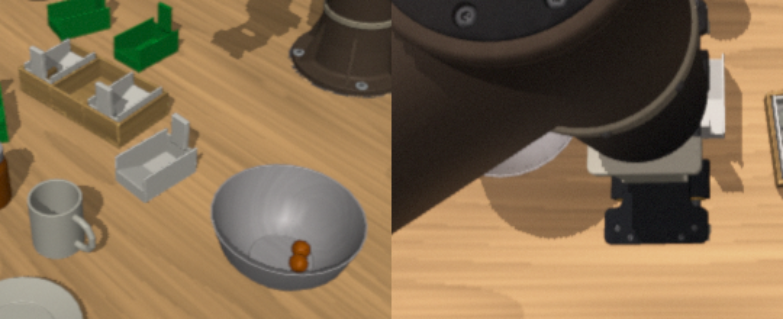

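The bin stands upright at about (0.51, 0.00), both onions lie in the bowl, and the arm is clear. I'm handing in.

```bash
python3 -c "
from h import *
print(arm.job_done())"
```

```text
the job is handed in; nothing more can be done
None
```

The job is done and handed in at about 30 s. Both onions are in the steel bowl, and the empty bin stands upright on the bare counter.

**What I did**
- **Lift:** I pinched the onion bin (the middle one) by its tab and lifted it straight up, level to about 0.5°.
- **Tilt:** The moves have no tilt command. I built up 47° by pushing the tool against its upper reach limit, with the bin's front turned away so the onions stayed at the rear.
- **Pour:** I then turned the front downhill over the bowl, and both onions rolled out into it.
- **Set-down:** I levelled the tool to 2.7° at the inner reach limit. I then lowered the bin until it touched at 5.9 N, released it and moved the arm away.

**Last checks**
- **Scene camera:** Both onions were in the bowl. The network reports one of them, at (0.495, 0.275, 0.020), about 31 mm from the bowl's axis.
- **Bowl:** It stands upright at about (0.494, 0.244).
- **Bin:** It is upright at about (0.51, 0.00), roughly 245 mm from the bowl's axis. The two cameras differ by about 7 mm on its position.
- **Arm:** It was touching nothing, with the TCP at z = 0.33 m.

**Not fully confirmed**
- In the last top view the arm hid the bowl, so only the scene camera confirms the final onion positions. An earlier clear top view also showed both in the bowl.
- During the tilt, joint 3 read up to 1.252 against its stated 1.25 limit. I could not tell whether that counts as passing its range.
- `job_done` gave no verdict.

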